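Oiled beaker onto the drying peg and under the lamp

TASK

Put the oiled wooden beaker upside down on the drying peg so that it stands on its rim, then gently push the stiff carriage along its track until its pointer stands level with the index blade of the drying lamp, without overshooting it. Slide the carriage by its sprung buffer plate or its block, not by the beaker, and leave the other things on the bench alone.

Things in the scene. Friction and masses are not known exactly. Their poses are not given: they have to be found in the camera images.
- beaker_center (a point): centre (on the axis, half-way up) of the wooden beaker: a straight cup without handle, 76 mm long, 56 mm outside diameter, wall 4 mm, closed bottom 6 mm thick, 80 to 150 g. Its z axis runs along the beaker from closed bottom to open mouth. At the start it lies on the draining cradle with its centre 85 mm above the bench, mouth to the robot's left (+y, give or take) and sloping 20 degrees downward
- beaker: the same beaker; origin at the centre of the outside of its closed bottom, z axis towards the mouth
- cradle: fixed draining cradle that holds the beaker on two sloping rods: board 130 x 70 x 12 mm on the bench, rods and their legs all within 22 mm of its middle plane, so fingers can close on the beaker's sides across its axis. Origin under the board's centre, straight below the beaker's centre; x is the direction of the mouth, seen from above
- peg_foot (a point): point on top of the carriage block, 55 mm above the bench, on the axis of the upright drying peg (34 mm diameter, 48 mm tall, rounded tip). The beaker goes over the peg, mouth down, rim resting on the block. x is the direction in which the carriage is to be slid (roughly +y, to the robot's left), z is up. The block is 106 mm wide and reaches 40 mm behind and 45 mm ahead of the peg's axis
- buffer_face (a point): centre of the near face of the carriage's buffer plate (70 mm wide, 8 mm thick, heights 24 to 62 mm), 43 mm above the bench, looking back along -x, 62 mm behind the peg's axis when free. The plate is sprung on the block (0.9 N per mm, at most 14 mm): it yields some 8 to 12 mm before the carriage moves and springs back when let go
- track: fixed wooden track under the carriage, 400 mm long, 130 mm wide, 20 mm high, with guide strips 32 mm high along both sides, 56 to 64 mm from the middle. Origin on the bench on its middle line, 170 mm from the end where the carriage starts; x along the slide, roughly to the robot's left
- carriage (a joint): position of the carriage along the track (m), growing to the robot's left; it starts between 0 and 0.02 and can go to 0.215. Sliding friction is roughly 7 to 11 N, and it stays where it is left
- pointer_tip (a point): tip of the steel pointer on the carriage: a bar 6 mm wide that sticks out to the far side (-y of the carriage, away from the robot) level with the peg's axis, tip 102 mm from that axis, 47 mm above the bench. x along the slide
- index_tip (a point): tip of the lamp's fixed index blade, an upright steel blade 4 mm thick on the far side of the track, 47 mm above the bench, 106 mm from the track's middle. The carriage is at the mark when pointer and blade are in one line, that is when the pointer tip has x = 0 in this point's frame (x along the slide)
- lamp: fixed drying lamp astride the track, origin on the bench, level with the index, at the track's middle line; x along the slide. Its flat head, 110 mm wide, hangs over the track from x = -100 to +70 mm, underside 210 mm and top 246 mm above the bench; its post stands at x = 55, y = -130 mm, beyond the track
- gouge_a: bystander: carving gouge lying on the bench, 250 mm long, origin under its handle
- gouge_b: bystander: carving gouge with dark handle lying on the bench, 250 mm long, origin under its handle
- carved_hand: bystander: carved wooden hand on a 75 mm block, 150 mm tall, origin under the block
- whetstone: bystander: grey stone 160 x 55 x 25 mm, origin under its centre
- mallet: bystander: round wooden mallet standing on its head, 90 mm diameter, 210 mm tall, origin under it
- oil_jar: bystander: amber jar, 64 mm diameter, 90 mm tall, origin under it
- offcut: bystander: wooden block 90 x 50 x 40 mm, origin under its centre

How it is judged:
By the outcome, as a careful person would: the job done as asked, in the order asked, and still so for the second after the job is handed in, with the robot touching nothing.
It also fails if it takes over 64 s, if anything falls off the work surface, if the arm or the gripper's body presses on something with over 40 N, if the wrist force passes 120 N, or if a joint passes its speed limit or range.

ROBOT

A 6-joint arm with a two-finger parallel gripper is mounted at the origin on the work surface. World frame = base frame: x ahead of the robot, y to its left, z up, the work surface at z = 0. Lengths are in m, angles in degrees, forces in N, time in s.
With the tool pointing down it reaches from about 0.3 to 0.75 m from the base axis. Payload 8.5 kg.
Tool frame: the origin (TCP) lies at the very end of the fingers, on their centre line; the grasp point (between the pads) lies 19 mm behind it; z points along the fingers, y is the direction in which the jaws open and shut (so a half turn about z gives the same grasp; the last joint's range is limited). The gripper opens to 85 mm and grips with 20 to 120 N. Pads are 22 mm wide; open, the fingers measure 114 mm over their backs; the gripper's body (76 mm by 85 mm) begins 54 mm behind the grasp point. The pads swing forward as they close: fully open they stand 13 mm farther back than shut.
Start: joints at [61.003, 21.807, 74.336, -0, 83.858, -12.336], TCP at [0.158, 0.527, 0.231] pointing down, gripper open.
Joint ranges: [-178.18, 178.18], [-50.72, 133.34], [12.68, 142.11], [-81.47, 261.47], [9.98, 163.14], [-165.26, 165.26]. Speed limits (degrees/s): [136.94, 136.94, 180, 180, 180, 180].

INTERFACE

Orientations are given as a 3x3 rotation matrix whose columns are the frame's x, y, z axes.
In Python, from rig import env, vision, close_job, spotter gives the robot as it stands. The module is installed in compiled form; this text tells all that it offers.
- The arm moves only by the tool jog_arm, never from a script. Its argument "plan" is a list that holds one entry, the list of rows, each a list of 6 numbers: the shift along the tool's x, y, z in units of 40 mm (1.0 is 40 mm), then the turn, a rotation vector about the tool's x, y, z in units of 0.15 rad (1.0 is 0.15 rad). A call has 1 to 10 rows; each row shifts and turns the commanded pose from where the row before left it, along the tool's axes as they then stand; what a row does not reach is not made up. A row lasts 1/10 s, in which the tool goes at most 50 mm and 8.59 degrees, less where a joint would pass 70% of its speed; a pose out of reach is approached as far as the arm can. A call with a number of a shift or a turn outside -1 to 1 is refused whole. A call with a gripper value outside its range is refused whole. "grip" is the opening, from -1 (shut) to 1 (fully open), set as the call begins (left out, the last holds). The fingers move at their own pace and stop on an object; "squeeze" is the grip in N (left out, the last holds). Time passes only in rows, so rows that do not move let the fingers close. It gives the time, the measured TCP pose, the force and the opening at its end, in the units of the state.
- env.observe(): the state, without advancing time (a new reading comes with each control period).
- vision.get_image(name): name is "scene" or "top" or "wrist"; returns (picture, depth): 420x560x3 uint8, red, green, blue; 420x560 float32, m along the optical axis (not along the pixel's ray), 0 where there is no reading.
- vision.camera_info(name): a dict with "fx", "fy", "cx", "cy" (pixels), "rvec" (rotation vector, rad) and "tvec" (3), from world to camera coordinates, as OpenCV has them. Camera axes: x right, y down, z forward; pixel columns grow to the right and rows downward; lengths in m; the calibration is good to about 2 mm. A picture is of the moment at which its call begins: read the wrist's pose just before it. camera_info takes no time and is no camera call; for the wrist camera it gives the pose at the moment of the call.
- close_job(): hands the job in, once; it reports no verdict.
Trained networks look in the newest picture that a camera, given by its name, has taken for a name from the list of things; names that differ only in an ending like _2 or _b are one class to them, and where a whole thing is asked for, a point or a joint stands for the part that bears it (a point fixed in the world has none). Each returns a list of dicts, best first, with "score" (0 to 1); they miss things now and then, are a little off and sometimes report something else, mostly with a low value. They report only what shows in the picture. A call takes as long as a camera call.
- spotter.trace(camera, query): "pixels" (420x560 bool, what is visible of it) and "rect" ([left, top, right, bottom] in pixels, round what is visible of it).
The state is a dict: "time_s": time; "q": joint angles; "qvel": joint speeds; "joint_efforts": joint torques, N m; "position": TCP position; "tool_rot": TCP orientation; "ft_force": force on the tool from outside, world axes, zero at the start; "wrist_torque": the same for the moment, N m; "grip_width": finger opening in m.
Only numpy, scipy, OpenCV 4.12 (cv2) and the standard library are available. Lean on these libraries where they do the work, as an engineer would, in place of code of your own. Each camera call takes 0.05 s, during which the arm holds its last target.

## Working session

There is one attempt and no reset: what is moved stays moved. The work goes in short steps, Python scripts to look and compute and a tool call to move; the robot and the scene stay as the last step left them, time stands still between calls to the robot, and variables do not carry over. Pictures are saved under pics/ and viewed, and the job is handed in when it is done.

Besides the shell and the picture viewer there is one more tool, called after "Call:" by a JSON object that holds its "fn" and its "kwargs", one argument or row to a line. jog_arm: Moves the arm, as the interface text tells. Its arguments: {"type":"object","properties":{"plan":{"type":"array"},"grip":{"type":"number"},"squeeze":{"type":"number"}},"required":["plan"]}

```bash
mkdir -p pics
cat > h.py <<'E'
import numpy as np, cv2
from rig import env, vision, close_job, spotter
def cam(n):
    c=vision.camera_info(n);R=cv2.Rodrigues(np.array(c['rvec'],float))[0];return c,R,np.array(c['tvec'],float).ravel()
def grab(n,f=None):
    c=cam(n);im,d=vision.get_image(n)
    if f: cv2.imwrite('pics/'+f,cv2.cvtColor(im,cv2.COLOR_RGB2BGR))
    return im,d,c
def cloud(d,c):
    k,R,t=c;v,u=np.mgrid[:d.shape[0],:d.shape[1]]
    P=np.stack([(u-k['cx'])/k['fx']*d,(v-k['cy'])/k['fy']*d,d],-1)
    W=(P-t)@R; W[d<=0]=np.nan
    return W
def proj(p,c):
    k,R,t=c;q=R@np.array(p)+t;return q[0]/q[2]*k['fx']+k['cx'],q[1]/q[2]*k['fy']+k['cy']
E
python3 - <<'E'
from h import *
np.set_printoptions(precision=4,suppress=True)
s=env.observe();print(s['time_s'],s['position'],s['tool_rot'],s['grip_width'],s['ft_force'])
for n in['scene','top']:
    im,d,c=grab(n,n+'0.png'); np.savez(n+'0.npz',im=im,d=d); print(n,-c[1].T@c[2])
E
```

```text
0.0 [0.1575 0.5266 0.2307] [[-0.958   0.2867 -0.0007]
 [ 0.2867  0.958  -0.0013]
 [ 0.0003 -0.0015 -1.    ]] 0.0854380113858052 [-0.4511  0.0159  0.5153]
scene [ 1.431  -0.3871  0.9368]
top [0.4957 0.0351 1.4225]
```

View pics/scene0.png

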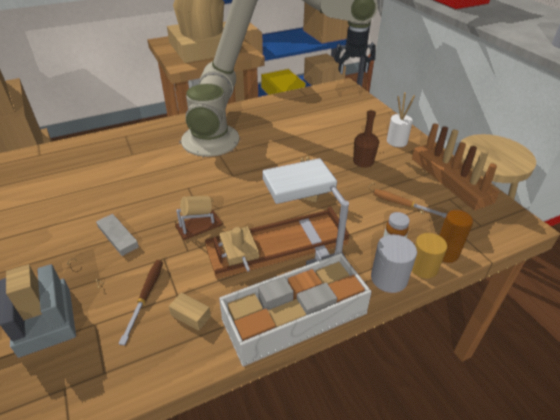

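View pics/top0.png

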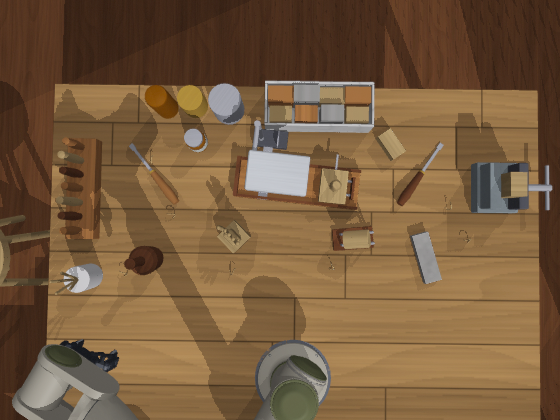

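The scene view shows the beaker on the cradle at about (197,208), the carriage at (238,245) and the lamp at (300,180). In the top view the beaker is at (355,239), the peg at (336,185), the pointer at about (338,160), and the lamp base/index at about (265,140).

Run:
```python
from h import *
np.set_printoptions(precision=4,suppress=True)
for n in['scene','top']:
    z=np.load(n+'0.npz');im,d=z['im'],z['d'];c=cam(n);W=cloud(d,c)
    vision.get_image(n)
    for q in['beaker','cradle','carriage','track','lamp','pointer_tip','peg_foot','buffer_face','carved_hand']:
        for r in spotter.trace(n,q)[:2]:
            m=r['pixels'];w=W[m];print(n,q,round(r['score'],2),r['rect'],m.sum(),np.nanmedian(w,0),np.nanmin(w,0),np.nanmax(w,0))
            np.save(f'm_{n}_{q}.npy',m) if r['score']>.5 else 0
im=np.load('top0.npz')['im'];a=im[110:260,220:400]
cv2.imwrite('pics/topz.png',cv2.cvtColor(cv2.resize(a,None,fx=4,fy=4,interpolation=cv2.INTER_CUBIC),cv2.COLOR_RGB2BGR))
im=np.load('scene0.npz')['im'];a=im[150:280,165:365]
cv2.imwrite('pics/scenez.png',cv2.cvtColor(cv2.resize(a,None,fx=4,fy=4,interpolation=cv2.INTER_CUBIC),cv2.COLOR_RGB2BGR))
```

```text
scene beaker 0.79 [178.8, 194.5, 214.3, 214.7] 574 [ 0.4681 -0.1956  0.0988] [ 0.2986 -0.2359 -0.0028] [ 0.4841 -0.1445  0.127 ]
scene cradle 0.94 [174.2, 210.7, 223.5, 239.7] 843 [ 0.4659 -0.2002  0.0133] [ 0.4055 -0.2569 -0.002 ] [ 0.4931 -0.1233  0.0802]
scene carriage 0.59 [212.0, 228.8, 259.3, 261.3] 1245 [ 0.6306 -0.1338  0.0554] [ 0.5116 -0.1878  0.0014] [ 0.6971 -0.064   0.1075]
scene track 0.93 [202.4, 206.8, 351.6, 276.5] 5119 [ 0.6379 -0.0375  0.0228] [ 0.5031 -0.2112 -0.0025] [0.775  0.1999 0.1075]
scene track 0.48 [263.9, 158.0, 349.9, 265.4] 3385 [0.6677 0.0792 0.241 ] [ 0.2667 -0.0346 -0.0049] [0.8031 0.3321 0.2504]
scene lamp 0.64 [174.4, 209.2, 221.9, 237.0] 834 [ 0.4655 -0.2008  0.0133] [ 0.3985 -0.2578 -0.002 ] [ 0.4931 -0.1236  0.0802]
scene lamp 0.6 [265.4, 156.8, 348.9, 264.2] 3136 [0.669  0.0753 0.2438] [ 0.4575 -0.0346 -0.0046] [0.7816 0.2948 0.2504]
scene pointer_tip 0.63 [215.5, 226.7, 258.7, 268.9] 1176 [ 0.6326 -0.1321  0.0556] [ 0.5062 -0.1872 -0.0005] [ 0.7193 -0.0759  0.1069]
scene peg_foot 0.57 [216.5, 225.7, 258.2, 264.6] 1120 [ 0.6311 -0.1313  0.0558
[... 1265 characters left out ...]
457] [ 0.5712 -0.0307 -0.0026] [0.7995 0.1428 0.2545]
top pointer_tip 0.7 [317.5, 157.5, 356.0, 203.0] 1159 [ 0.6144 -0.124   0.0554] [ 0.5594 -0.1927 -0.0008] [ 0.7072 -0.0707  0.1079]
top pointer_tip 0.51 [245.6, 118.5, 311.3, 197.4] 3265 [0.6469 0.0676 0.2456] [ 0.5712 -0.0373 -0.0038] [0.7995 0.1471 0.2545]
top buffer_face 0.51 [349.2, 177.0, 353.2, 201.7] 59 [ 0.5995 -0.1758  0.0596] [ 0.5755 -0.18    0.0296] [ 0.6381 -0.1705  0.0665]
top carved_hand 0.84 [214.7, 220.8, 252.3, 256.0] 667 [0.4553 0.1926 0.0525] [ 0.4034  0.1442 -0.004 ] [0.5013 0.2532 0.1537]
top carved_hand 0.71 [348.8, 182.1, 354.9, 193.7] 11 [ 0.6098 -0.1744  0.0589] [ 0.5966 -0.1767  0.0532] [ 0.622  -0.1733  0.0646]
```

View pics/topz.png

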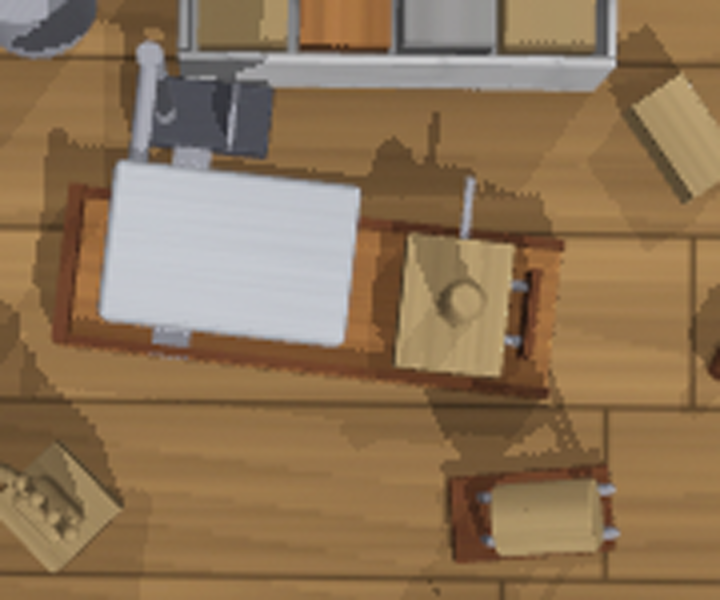

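View pics/scenez.png

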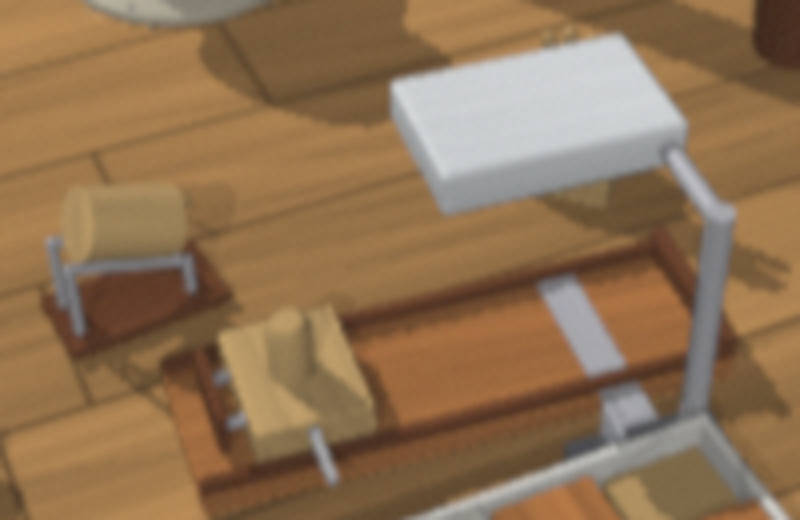

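In the zooms the beaker mouth faces left and slightly down. The pointer is at topz (468,205), the buffer at (532,312) and the index blade stub at (190,158). Next I'll fit the geometry.

Run:
```python
from h import *
np.set_printoptions(precision=4,suppress=True)
def rect(p,name):
    r=cv2.minAreaRect((p[:,:2]*1000).astype(np.float32));print(name,len(p),'c',np.array(r[0]),'size',np.array(r[1]),'ang',r[2])
for n in['top','scene']:
    z=np.load(n+'0.npz');d=z['d'];W=cloud(d,cam(n));X,Y,Z=W[...,0],W[...,1],W[...,2]
    box=lambda a,b,c,e,f,g:W[(X>a)&(X<b)&(Y>c)&(Y<e)&(Z>f)&(Z<g)]
    p=box(.5,.75,-.1,.2,.238,.256);rect(p,n+' head');
    p=box(.53,.73,-.23,.24,.027,.037);rect(p,n+' strips')
    p=box(.53,.73,-.2,-.05,.05,.06);rect(p,n+' blocktop');
    p=box(.5,.72,-.2,-.05,.075,.112);print('peg',len(p),(p.max(0)+p.min(0))/2,p.min(0),p.max(0));print(' tip',p[p[:,2]>.095].mean(0))
    p=box(.5,.72,-.22,-.165,.045,.07);rect(p,n+' buffer')
    p=box(.38,.52,-.28,-.1,.006,.017);rect(p,n+' cradle board')
    p=box(.655,.74,-.18,-.08,.03,.056);print('pointer');print(p)
    p=box(.68,.8,.0,.16,.03,.08);print('index?');print(p[:40])
    m=np.load(f'm_{n}_beaker.npy');p=W[m];p=p[(p[:,2]>.06)&(p[:,2]<.14)]
    print('beaker',p.min(0),p.max(0))
    # fit cylinder
    from scipy.optimize import least_squares
    def f(v):
        c=np.array([v[0],v[1],v[2]]);a=np.array([-np.sin(v[3])*np.cos(v[4]),np.cos(v[3])*np.cos(v[4]),-np.sin(v[4])])
        q=p-c;h=q@a;r=np.linalg.norm(q-h[:,None]*a,axis=1)
        return np.maximum(np.abs(np.where(np.abs(h)>.036, 0,r-.028)),np.maximum(abs(h)-.038,0))
    s=least_squares(f,[.45,-.19,.085,0,np.radians(20)],loss='soft_l1',f_scale=.002);print('cyl',s.x[:3],np.degrees(s.x[3:]),s.cost, np.median(f(s.x)))
```

```text
top head 2507 c [658.0648  54.2771] size [169.7977 159.7041] ang 83.8420639038086
top strips 471 c [640.3375  -3.995 ] size [397.571  154.5649] ang 84.03890991210938
top blocktop 776 c [ 639.3439 -131.2347] size [106.7846 155.243 ] ang 84.28998565673828
peg 101 [ 0.6151 -0.119   0.0923] [ 0.5995 -0.1345  0.0766] [ 0.6307 -0.1035  0.1079]
 tip [ 0.6152 -0.1196  0.1018]
top buffer 74 c [ 610.6318 -174.9056] size [66.0579 17.0125] ang 1.6904847621917725
top cradle board 384 c [ 451.2204 -192.4113] size [136.3312 175.7725] ang 0.4802056849002838
pointer
[[ 0.7175 -0.1297  0.0506]
 [ 0.7151 -0.1302  0.046 ]
 [ 0.7138 -0.1324  0.0544]
 [ 0.7118 -0.127   0.0463]
 [ 0.7111 -0.1296  0.0511]
 [ 0.7113 -0.133   0.0497]
 [ 0.7082 -0.1268  0.0488]
 [ 0.7072 -0.1292  0.0553]
 [ 0.7058 -0.1274  0.0436]
 [ 0.7052 -0.1301  0.0475]
 [ 0.7018 -0.1268  0.0487]
 [ 0.7013 -0.1296  0.0524]
 [ 0.6984 -0.1267  0.0503]
 [ 0.6982 -0.1296  0.0522]
 [ 0.6951 -0.1266  0.0511]
 [ 0.6948 -0.1295  0.0535]
 [ 0.6915 -0.1263  0.054 ]
 [ 0.6921 -0.1299  0.05  ]
 [ 0.6887 -0.1266  0.0515]
 [ 0.6887 -0.1298  0.0513]
 [ 0
[... 5884 characters left out ...]
.7006 0.1191 0.0345]
 [0.7006 0.1225 0.033 ]
 [0.7024 0.1247 0.0338]
 [0.7053 0.1262 0.0357]
 [0.7049 0.1299 0.0337]
 [0.7041 0.1339 0.0313]
 [0.7061 0.136  0.0322]
 [0.7059 0.1397 0.0304]
 [0.694  0.0998 0.0327]
 [0.6952 0.1024 0.0326]
 [0.6957 0.1055 0.0317]
 [0.6981 0.1073 0.0332]
 [0.6978 0.111  0.0313]
 [0.7006 0.1125 0.0333]
 [0.7035 0.114  0.0353]
 [0.7031 0.1177 0.0333]
 [0.7042 0.1204 0.0332]
 [0.704  0.124  0.0314]
 [0.6939 0.09   0.0328]
 [0.6942 0.0931 0.0317]
 [0.6965 0.0951 0.033 ]
 [0.6995 0.0965 0.0352]
 [0.6968 0.1017 0.0304]]
beaker [ 0.4256 -0.2359  0.0606] [ 0.4841 -0.1445  0.127 ]
cyl [ 0.4497 -0.1901  0.0857] [ 4.9056 20.8656] 0.0007615216762493713 0.0008183735762931181
```

```bash
cat > geo.py <<'E'
from h import *
from scipy.optimize import least_squares
a=np.radians(84.1);u=np.array([np.cos(a),np.sin(a)]);w=np.array([np.sin(a),-np.cos(a)])  # w: away from robot
E
python3 - <<'E'
from geo import *
np.set_printoptions(precision=4,suppress=True)
for n in['top','scene']:
    z=np.load(n+'0.npz');d=z['d'];W=cloud(d,cam(n));X,Y,Z=W[...,0],W[...,1],W[...,2];S=W[...,:2]@u;T=W[...,:2]@w
    m=(Z>.238)&(Z<.254)&(X>.5)&(X<.75)&(Y>-.1)&(Y<.2)
    print(n,'head S',S[m].min(),S[m].max(),'T',np.percentile(T[m],[1,99]),'index S',(S[m].min()+S[m].max())/2+.015)
    # by rows: edges
    for lo in np.arange(.58,.66,.02):
        k=m&(T>lo)&(T<lo+.02);print('  ',S[k].min(),S[k].max()) if k.any() else 0
    m=(Z>.026)&(Z<.038)&(X>.5)&(X<.75)&(Y>-.25)&(Y<.25)
    print(' strips S',S[m].min(),S[m].max(),'T',np.percentile(T[m],[1,50,99]))
    m=(Z>.052)&(Z<.060)&(T>.57)&(T<.67)&(S>-.17)&(S<0)
    print(' block S',np.percentile(S[m],[1,99]),'T',np.percentile(T[m],[1,99]))
    p=W[(Z>.062)&(Z<.088)&(np.hypot(X-.617,Y+.121)<.03)]
    s=least_squares(lambda v:np.hypot(p[:,0]-v[0],p[:,1]-v[1])-.017,[.617,-.121],loss='soft_l1',f_scale=.002);print(' peg',len(p),s.x,'S,T',s.x@u,s.x@w)
    m=(Z>.040)&(Z<.055)&(T>.685)&(T<.74)&(S>-.09)&(S<-.03);print(' pointer S',np.median(S[m]),m.sum(),'T max',T[m].max())
    m=(Z>.040)&(Z<.058)&(T>.66)&(T<.76)&(S>.08)&(S<.2);print(' index cand',np.c_[S[m],T[m],Z[m]][:30])
print(vision.camera_info('wrist'))
im,d,c=grab('wrist','w0.png')
E
```

```text
top head S 0.03681693567352438 0.20653205448178194 T [0.5705 0.6784] index S 0.13667449507765317
   0.03706613024568735 0.20595259452209144
   0.03711117810025257 0.20641123813618145
   0.03681693567352438 0.20647639368200457
   0.036819965153435996 0.20653205448178194
   0.037891173659958303 0.2061996150701094
 strips S -0.13698416445222036 0.26061273984179373 T [0.5604 0.5719 0.7386]
 block S [-0.1141 -0.0124] T [0.5728 0.6688]
 peg 9 [ 0.6159 -0.1206] S,T -0.05660600348167652 0.6250611826441634
 pointer S -0.05595105194922846 28 T max 0.7270371896836118
 index cand [[0.1367 0.7581 0.0572]
 [0.1841 0.7514 0.0473]
 [0.1364 0.7553 0.0556]
 [0.196  0.7457 0.0525]
 [0.1927 0.7458 0.0543]
 [0.1866 0.7469 0.052 ]
 [0.1392 0.7517 0.0559]
 [0.136  0.7517 0.0573]
 [0.1901 0.7452 0.0421]
 [0.1356 0.7485 0.0578]
 [0.1352 0.7455 0.0571]
 [0.138  0.742  0.057 ]
 [0.1353 0.7445 0.0455]
 [0.1376 0.7386 0.0579]
 [0.1373 0.7359 0.0555]
 [0.1367 0.7302 0.0522]]
scene head S 0.03357926210684135 0.2035491993934411 T [0.5734 0.6806] index S 0.13356423075014123
   0.03442701061544575 0.20231159268475274
[... 648 characters left out ...]
49]
 [0.1322 0.7317 0.0448]
 [0.132  0.7381 0.0515]
 [0.1329 0.7421 0.0554]
 [0.1348 0.7444 0.0571]
 [0.1811 0.7551 0.0514]
 [0.1331 0.7365 0.0454]
 [0.1339 0.7408 0.0497]
 [0.1366 0.7472 0.0553]
 [0.1333 0.7365 0.0412]
 [0.1332 0.7427 0.0478]
 [0.1337 0.7477 0.0529]
 [0.1347 0.7515 0.0565]
 [0.1336 0.7424 0.0433]
 [0.1332 0.7491 0.0505]
 [0.1331 0.7551 0.0568]
 [0.1334 0.7492 0.0465]
 [0.134  0.7539 0.0512]
 [0.1374 0.759  0.0554]
 [0.1335 0.7497 0.0429]
 [0.1336 0.7553 0.0489]
 [0.1326 0.7577 0.0476]]
{'fx': 341.80798159638556, 'fy': 341.80798159638556, 'cx': 275.2206043098521, 'cy': 211.75721450573317, 'rvec': array([-2.3202, -1.7279, -0.2568]), 'tvec': array([-0.5496, -0.0379,  0.3793])}
```

View pics/w0.png

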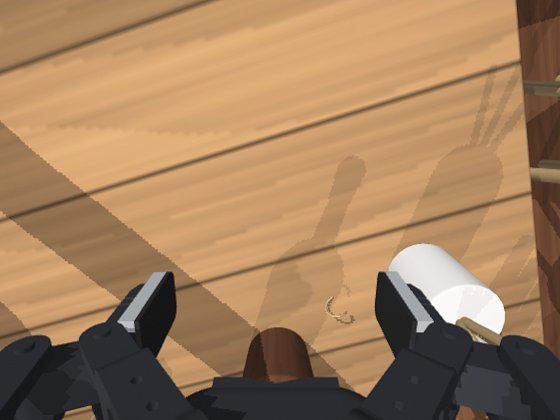

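Run:
```python
from geo import *
np.set_printoptions(precision=4,suppress=True)
s=env.observe();R=np.array(s['tool_rot']);p=np.array(s['position'])
c=cam('wrist');C=-c[1].T@c[2]
print('cam in tool',R.T@(C-p),'optical axis',R.T@c[1].T[:,2],'img right',R.T@c[1].T[:,0],s['time_s'])
```

```text
cam in tool [ 0.0744 -0.0002 -0.1422] optical axis [-0.2915 -0.0005  0.9566] img right [0.0002 1.     0.0006] 1.15
```

Call:
{"fn": "jog_arm", "kwargs": {
  "plan": [
    [[0,0,-1,0,0,0],[0,0,-0.6,0,0,0],[-0.61,-0.75,0,0,0,0],[-0.61,-0.75,0,0,0,0],[-0.61,-0.75,0,0,0,0],[-0.61,-0.75,0,0,0,0],[-0.61,-0.75,0,0,0,0],[-0.61,-0.75,0,0,0,0],[-0.61,-0.75,0,0,0,0],[-0.61,-0.75,0,0,0,0]]
  ],
  "grip": 1
}}

```text
time_s: 2.15
position: [0.2761, 0.2396, 0.2955]
tool_rot: [[-0.958, 0.286, 0.001], [0.286, 0.958, 0.0], [-0.001, 0.0, -1.0]]
ft_force: [0.3, 0.9, 0.5]
grip_width: 0.0852
```

Call:
{"fn": "jog_arm", "kwargs": {
  "plan": [
    [[-0.61,-0.75,0,0,0,0],[-0.61,-0.75,0,0,0,0],[-0.61,-0.75,0,0,0,0],[-0.61,-0.75,0,0,0,0],[-0.61,-0.75,0,0,0,0],[-0.61,-0.75,0,0,0,0],[-0.61,-0.75,0,0,0,0],[-0.61,-0.75,0,0,0,0],[-0.61,-0.75,0,0,0,0],[-0.61,-0.75,0,0,0,0]]
  ]
}}

```text
time_s: 3.15
position: [0.4239, -0.118, 0.2954]
tool_rot: [[-0.958, 0.287, 0.0], [0.287, 0.958, -0.0], [-0.0, -0.0, -1.0]]
ft_force: [0.5, 0.5, -0.0]
grip_width: 0.0853
```

Call:
{"fn": "jog_arm", "kwargs": {
  "plan": [
    [[-0.61,-0.75,0,0,0,1],[0,0,0,0,0,1],[0,0,0,0,0,1],[0,0,0,0,0,1],[0,0,0,0,0,1],[0,0,0,0,0,1],[0,0,0,0,0,1],[0,0,0,0,0,1],[0,0,0,0,0,1],[0,0,0,0,0,1]]
  ]
}}

```text
time_s: 4.15
position: [0.4384, -0.1521, 0.2954]
tool_rot: [[0.224, 0.975, 0.0], [0.975, -0.224, -0.0], [-0.0, 0.0, -1.0]]
ft_force: [1.0, -0.2, 1.0]
grip_width: 0.0858
```

Call:
{"fn": "jog_arm", "kwargs": {
  "plan": [
    [[0,0,0,0,0,1],[0,0,0,0,0,1],[0,0,0,0,0,1],[0,0,0,0,0,1],[0,0,0,0,0,1],[0,0,0,0,0,1],[0,0,0,0,0,1],[0,0,0,0,0,1],[0,0,0,0,0,1],[0,0,0,0,0,1]]
  ]
}}

```text
time_s: 5.15
position: [0.4384, -0.1521, 0.2954]
tool_rot: [[0.988, -0.155, 0.0], [-0.155, -0.988, -0.0], [0.0, 0.0, -1.0]]
ft_force: [0.6, -0.1, 0.2]
grip_width: 0.0856
```

Call:
{"fn": "jog_arm", "kwargs": {
  "plan": [
    [[0,0,0,0,0,1],[0,0,0,0,0,1],[0,0,0,0,0,1],[0,0,0,0,0,1],[0,0,0,0,0,1],[0,0,0,0,0,1],[0,0,0,0,0,1],[0,0,0,0,0,1],[0,0,0,0,0,0.9],[0,0,0,0,0,0]]
  ]
}}

```text
time_s: 6.15
position: [0.4384, -0.1521, 0.2954]
tool_rot: [[0.085, -0.996, 0.0], [-0.996, -0.085, -0.0], [0.0, -0.0, -1.0]]
ft_force: [0.2, -0.7, 0.3]
grip_width: 0.0855
```

Call:
{"fn": "jog_arm", "kwargs": {
  "plan": [
    [[0,0,0,0,-0.78,0],[0,0,0,0,-0.78,0],[0,0,0,0,-0.77,0],[0.67,-0.05,0.66,0,0,0],[0.67,-0.05,0.66,0,0,0],[0.67,-0.05,0.66,0,0,0],[0.67,-0.05,0.66,0,0,0],[0,0,0,0,0,0]]
  ]
}}

```text
time_s: 6.95
position: [0.4509, -0.2161, 0.1559]
tool_rot: [[0.081, -0.996, -0.034], [-0.934, -0.088, 0.346], [-0.347, 0.004, -0.938]]
ft_force: [-0.1, 0.7, -0.4]
grip_width: 0.0855
```

Run:
```python
from geo import *
np.set_printoptions(precision=4,suppress=True)
s=env.observe();R=np.array(s['tool_rot']);p=np.array(s['position']);print(p,s['q']);print(R)
im,d,c=grab('wrist','w1.png');W=cloud(d,c)
for r in spotter.trace('wrist','beaker')[:2]:
    m=r['pixels'];w=W[m];print(r['score'],r['rect'],m.sum())
    w=w[(w[:,2]>.04)&(w[:,2]<.15)]
    if len(w)<100: continue
    def f(v):
        cc=v[:3];a=np.array([-np.sin(v[3])*np.cos(v[4]),np.cos(v[3])*np.cos(v[4]),-np.sin(v[4])])
        q=w-cc;h=q@a;rr=np.linalg.norm(q-h[:,None]*a,axis=1)
        return np.maximum(np.abs(np.where(np.abs(h)>.036, 0,rr-.028)),np.maximum(abs(h)-.038,0))
    o=least_squares(f,[.45,-.19,.085,.09,.35],loss='soft_l1',f_scale=.002)
    print(o.x[:3],np.degrees(o.x[3:]),np.median(f(o.x)),'in tool',R.T@(o.x[:3]-p))
```

```text
[ 0.4509 -0.2161  0.1559] [-45.8671  26.7224  82.4385  12.5067  87.0749 126.6848]
[[ 0.0814 -0.9961 -0.034 ]
 [-0.9342 -0.0881  0.3457]
 [-0.3473  0.0037 -0.9377]]
0.76 [220.8, 156.3, 316.9, 279.8] 9487
[ 0.4519 -0.1904  0.0839] [ 5.1079 20.8245] 0.0 in tool [ 0.0011 -0.0035  0.0763]
```

View pics/w1.png

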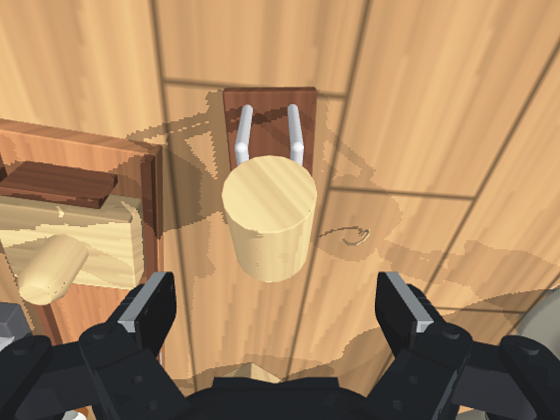

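The wrist view has the closed bottom at (268,195) and the body centred at about (268,220) between the fingers. That agrees with the fit, so I'll descend and grip.

Call:
{"fn": "jog_arm", "kwargs": {
  "plan": [
    [[0,-0.08,0.5,0,0,0],[0,0,0.5,0,0,0],[0,0,0.5,0,0,0],[0,0,0.5,0,0,0],[0,0,0.43,0,0,0],[0,0,0,0,0,0],[0,0,0,0,0,0]]
  ]
}}

```text
time_s: 7.75
position: [0.453, -0.1825, 0.0698]
tool_rot: [[0.083, -0.996, -0.028], [-0.937, -0.088, 0.339], [-0.341, -0.002, -0.94]]
ft_force: [-0.0, -0.1, 0.3]
grip_width: 0.0853
```

Call:
{"fn": "jog_arm", "kwargs": {
  "plan": [
    [[0,0,0,0,0,0],[0,0,0,0,0,0],[0,0,0,0,0,0],[0,0,0,0,0,0],[0,0,0,0,0,0],[0,0,0,0,0,0],[0,0,0,0,0,0],[0,0,0,0,0,0],[0,0,0,0,0,0],[0,0,0,0,0,0]]
  ],
  "grip": -1,
  "squeeze": 45
}}

```text
time_s: 8.75
position: [0.4516, -0.1827, 0.0695]
tool_rot: [[0.082, -0.996, -0.031], [-0.936, -0.088, 0.34], [-0.342, 0.001, -0.94]]
ft_force: [-6.9, -1.8, 11.6]
grip_width: 0.0554
```

Call:
{"fn": "jog_arm", "kwargs": {
  "plan": [
    [[0,0,0,0,0,0],[0,0,0,0,0,0],[0,0,0,0,0,0],[0,0,0.1,0,0,0],[0,0,0.1,0,0,0],[0,0,0,0,0,0]]
  ],
  "grip": 0.7
}}

```text
time_s: 9.35
position: [0.4518, -0.1791, 0.0599]
tool_rot: [[0.081, -0.996, -0.031], [-0.936, -0.087, 0.342], [-0.343, 0.001, -0.939]]
ft_force: [0.3, -0.4, -0.1]
grip_width: 0.0728
```

Call:
{"fn": "jog_arm", "kwargs": {
  "plan": [
    [[0,0,0,0,0,0],[0,0,0,0,0,0],[0,0,0,0,0,0],[0,0,0,0,0,0],[0,0,0,0,0,0],[0,0,0,0,0,0],[0,0,0,0,0,0]]
  ],
  "grip": -1,
  "squeeze": 45
}}

```text
time_s: 10.05
position: [0.4509, -0.1797, 0.0609]
tool_rot: [[0.082, -0.996, -0.032], [-0.936, -0.088, 0.341], [-0.342, 0.002, -0.94]]
ft_force: [-7.0, -2.6, 5.5]
grip_width: 0.056
```

Call:
{"fn": "jog_arm", "kwargs": {
  "plan": [
    [[0.1,0,-0.28,0,0,0],[0.1,0,-0.28,0,0,0],[0.17,0,-0.47,0,0,0],[0.34,0,-0.94,0,0,0],[0.34,0,-0.94,0,0,0],[0.34,0,-0.94,0,0,0],[0.34,0,-0.94,0,0,0],[0,0,0,0,0,0]]
  ]
}}

```text
time_s: 10.85
position: [0.464, -0.3131, 0.22]
tool_rot: [[0.081, -0.996, -0.024], [-0.938, -0.084, 0.335], [-0.336, -0.004, -0.942]]
ft_force: [-0.1, -0.4, -1.8]
grip_width: 0.0558
```

Run:
```python
from h import *
grab('wrist','w2.png');grab('scene','s2.png');s=env.observe();print(s['q'],s['time_s'])
```

```text
[-51.174576    29.7316964   66.11784751  11.21208907 100.79990314
 124.3898286 ] 10.95
```

View pics/w2.png

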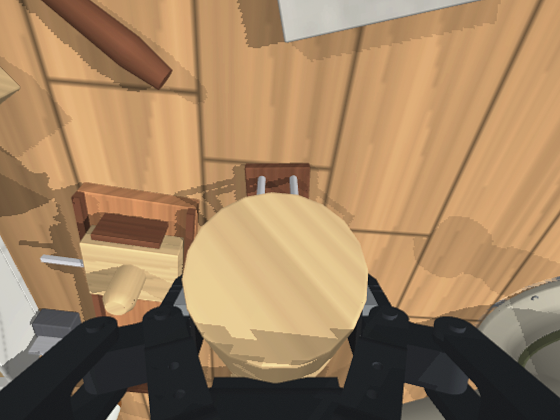

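View pics/s2.png

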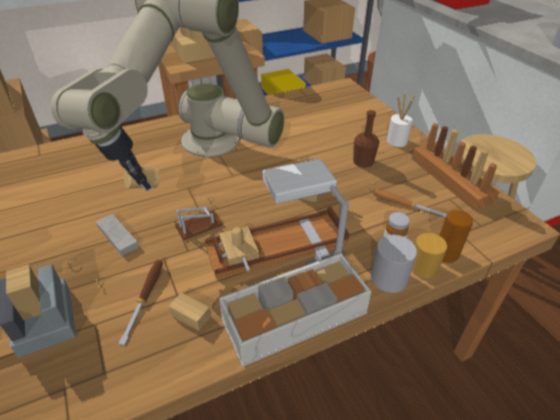

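The beaker is held: its bottom disk is at (275,275) in the wrist view and the cradle is empty. Next I'll measure its pose in the hand from the bottom disk.

```bash
cat > hand.py <<'E'
from geo import *
np.set_printoptions(precision=4,suppress=True)
s=env.observe();R=np.array(s['tool_rot']);p=np.array(s['position'])
im,d,c=grab('wrist');W=cloud(d,c)
r=spotter.trace('wrist','beaker')[0];m=r['pixels'];print(r['score'],r['rect'])
T=(W[m]-p)@R; T=T[(np.abs(T[:,1])<.03)&(T[:,2]>-.08)&(T[:,2]<.03)]
best=None;rng=np.random.default_rng(0)
for _ in range(500):
    a=T[rng.choice(len(T),3,False)];n=np.cross(a[1]-a[0],a[2]-a[0]);n/=np.linalg.norm(n)+1e-12
    i=np.abs((T-a[0])@n)<.0012
    if best is None or i.sum()>best.sum():best=i
D=T[best];o=D.mean(0);n=np.linalg.svd(D-o,full_matrices=False)[2][2]
if n[2]<0 and n[0]>0:n=-n
if n[0]>0:n=-n
# circle centre
e1=np.cross(n,[0,1,0]);e1/=np.linalg.norm(e1);e2=np.cross(n,e1);q=np.c_[(D-o)@e1,(D-o)@e2]
(cx,cy),rad=cv2.minEnclosingCircle((q*1000).astype(np.float32))
b=o+e1*cx/1000+e2*cy/1000
print('disk n',best.sum(),'axis tool',n,'bottom tool',b,'rad',rad,'centre tool',b+.038*n,'axis world',R@n)
E
python3 hand.py
```

```text
0.91 [182.0, 193.3, 367.4, 383.2]
disk n 24302 axis tool [-0.759   0.0055  0.651 ] bottom tool [ 0.0284 -0.0006 -0.0507] rad 29.618335723876953 centre tool [-0.0005 -0.0004 -0.0259] axis world [-0.086   0.9322 -0.3515]
```

Call:
{"fn": "jog_arm", "kwargs": {
  "plan": [
    [[0,0,-0.5,0,0,0],[0,0,0,-0.32,0,-0.89],[0,0,0,-0.32,0,-0.89],[0,0,0,-0.32,0,-0.89],[0,0,0,-0.32,0,-0.89],[0,0,0,-0.32,0,-0.89],[0,0,0,-0.32,0,-0.89],[0,0,0,-0.32,0,-0.89],[0,0,0,-0.32,0,-0.89],[0,0,0,-0.32,0,-0.89]]
  ]
}}

```text
time_s: 12.05
position: [0.4638, -0.3154, 0.2344]
tool_rot: [[0.921, -0.199, -0.334], [-0.185, -0.98, 0.073], [-0.342, -0.006, -0.94]]
ft_force: [0.1, -0.8, -0.3]
grip_width: 0.0559
```

Call:
{"fn": "jog_arm", "kwargs": {
  "plan": [
    [[0,0,0,0,0.9,0],[0,0,0,0,0.9,0],[0,0,0,0,0.9,0],[0,0,0,0,0.9,0],[0,0,0,0,0.9,0],[0,0,0,0,0.9,0],[0,0,0,0,0.9,0],[0,0,0,0,0.9,0],[0,0,0,0,0.9,0],[0,0,0,0,0,0]]
  ]
}}

```text
time_s: 13.05
position: [0.4631, -0.3137, 0.2328]
tool_rot: [[0.653, -0.202, 0.729], [-0.144, -0.979, -0.143], [0.743, -0.012, -0.669]]
ft_force: [-1.5, -0.7, -1.5]
grip_width: 0.0556
```

```bash
python3 hand.py; python3 -c "
from h import *
s=env.observe();print(s['q'],s['time_s'],s['position'],s['tool_rot'])"
```

```text
0.86 [184.6, 196.5, 366.0, 381.9]
disk n 24249 axis tool [-0.7594  0.0062  0.6506] bottom tool [ 0.0287  0.0004 -0.0492] rad 27.991626739501953 centre tool [-0.0001  0.0007 -0.0245] axis world [-0.0229  0.0107 -0.9997]
[-62.54701723  11.47409622 105.13627458  55.96324523  44.40335463
   4.08868687] 13.15 [ 0.46434627 -0.31506091  0.23467805] [[ 0.65510947 -0.20160243  0.72814013]
 [-0.14153279 -0.97942768 -0.14383979]
 [ 0.74215905 -0.0088249  -0.6701657 ]]
```

Call:
{"fn": "jog_arm", "kwargs": {
  "plan": [
    [[0.26,-0.69,0.3,0,0,0],[0.26,-0.69,0.3,0,0,0],[0.26,-0.69,0.3,0,0,0],[0.26,-0.69,0.3,0,0,0],[0.26,-0.69,0.3,0,0,0],[0.26,-0.69,0.3,0,0,0],[0.26,-0.69,0.3,0,0,0],[0.26,-0.69,0.3,0,0,0],[0,0,0,0,0.15,0],[0,0,0,0,0,0]]
  ]
}}

```text
time_s: 14.15
position: [0.6344, -0.123, 0.235]
tool_rot: [[0.636, -0.199, 0.745], [-0.134, -0.98, -0.146], [0.76, -0.007, -0.65]]
ft_force: [0.2, 0.0, -2.0]
grip_width: 0.0559
```

```bash
cat > place.py <<'E'
exec(open('hand.py').read())
print('q',s['q'],'t',s['time_s'],'p',p);print(R)
C=p+R@(b+.038*n);print('centre world',C,'up in tool',R.T@[0,0,1])
tgt=np.array([.6155,-.1215]);dl=np.r_[tgt-C[:2],0];print('to peg (tool units)',R.T@dl/.04,'world',dl)
E
python3 place.py; python3 -c "
from h import *
grab('scene','s3.png');grab('wrist','w3.png');grab('top','t3.png')"
```

```text
0.97 [181.7, 194.9, 369.1, 383.7]
disk n 24307 axis tool [-0.7595  0.0033  0.6504] bottom tool [ 0.0278  0.0005 -0.0504] rad 29.45416831970215 centre tool [-0.0011  0.0006 -0.0256] axis world [ 0.0008  0.0034 -1.    ]
q [-26.025   17.2886  97.4706  34.618   20.1243  47.7421] t 14.15 p [ 0.6344 -0.123   0.235 ]
[[ 0.6364 -0.1985  0.7454]
 [-0.1342 -0.9801 -0.1464]
 [ 0.7596 -0.0069 -0.6504]]
centre world [ 0.6145 -0.1197  0.2509] up in tool [ 0.7596 -0.0069 -0.6504]
to peg (tool units) [0.0223 0.0389 0.0256] world [ 0.001  -0.0018  0.    ]
```

View pics/s3.png

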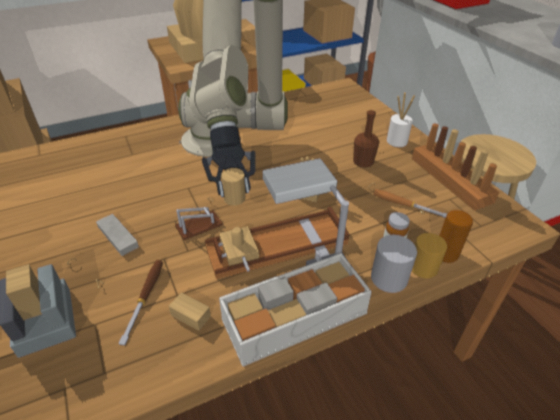

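View pics/w3.png

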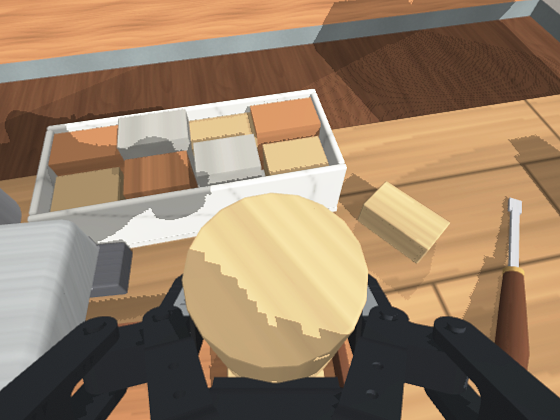

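The scene view shows the upright beaker at (233,187), above the peg at (238,240). I'll check the relative offset with the fixed cameras.

Run:
```python
from geo import *
np.set_printoptions(precision=4,suppress=True)
for n,pg in[('scene',(.615,-.1223)),('top',(.6159,-.1206))]:
    im,d,c=grab(n);W=cloud(d,c)
    r=spotter.trace(n,'beaker')[:1]
    for r in r:
        w=W[r['pixels']];w=w[(np.hypot(w[:,0]-.615,w[:,1]+.121)<.05)]
        v=w[(w[:,2]>.215)&(w[:,2]<.282)]
        o=least_squares(lambda q:np.hypot(v[:,0]-q[0],v[:,1]-q[1])-.028,[.615,-.121],loss='soft_l1',f_scale=.002)
        top=w[w[:,2]>.285]
        print(n,r['score'],len(v),'axis',o.x,'minus peg',o.x-pg,'zmax',w[:,2].max(),len(top),(top.min(0)+top.max(0))/2 if len(top) else 0)
```

```text
scene 0.58 454 axis [ 0.6133 -0.1217] minus peg [-0.0017  0.0006] zmax 0.2945627787199918 275 [ 0.6144 -0.1227  0.2898]
top 0.58 21 axis [ 0.6143 -0.1203] minus peg [-0.0016  0.0003] zmax 0.2972172648314454 348 [ 0.6135 -0.1198  0.2912]
```

Call:
{"fn": "jog_arm", "kwargs": {
  "plan": [
    [[0.02,-0.01,0.03,0,0,0],[-0.54,0,0.47,0,0,0],[-0.54,0,0.47,0,0,0],[-0.54,0,0.47,0,0,0],[0,0,0,0,0,0],[-0.15,0,0.13,0,0,0],[-0.15,0,0.13,0,0,0],[-0.15,0,0.13,0,0,0],[-0.15,0,0.13,0,0,0],[0,0,0,0,0,0]]
  ]
}}

```text
time_s: 15.6
position: [0.6372, -0.1232, 0.1307]
tool_rot: [[0.634, -0.198, 0.748], [-0.136, -0.98, -0.144], [0.762, -0.01, -0.648]]
ft_force: [0.8, -0.3, -1.1]
grip_width: 0.0558
```

```bash
python3 place.py
```

```text
0.72 [182.1, 192.7, 368.9, 381.7]
disk n 24323 axis tool [-0.7593  0.0043  0.6507] bottom tool [ 0.0278  0.0003 -0.0503] rad 29.618133544921875 centre tool [-0.001   0.0004 -0.0256] axis world [ 0.0046  0.0052 -1.    ]
q [-25.9997  27.0962 104.7237  92.1285  11.4476 -11.3148] t 15.6 p [ 0.6372 -0.1232  0.1307]
[[ 0.6337 -0.1977  0.7479]
 [-0.1358 -0.9802 -0.1441]
 [ 0.7615 -0.0103 -0.648 ]]
centre world [ 0.6173 -0.1198  0.1465] up in tool [ 0.7615 -0.0103 -0.648 ]
to peg (tool units) [-0.0232  0.0498 -0.028 ] world [-0.0018 -0.0017  0.    ]
```

q5 is at 11.4°, close to its 9.98° limit. I'll yaw the tool about the beaker's axis, which leaves the beaker unaffected, to get room.

Call:
{"fn": "jog_arm", "kwargs": {
  "plan": [
    [[0.2,0,-0.17,0,0,0],[0,-0.02,0,0.22,0,-0.19],[0,-0.02,0,0.22,0,-0.19],[0,-0.02,0,0.22,0,-0.19],[0,-0.02,0,0.22,0,-0.19],[0,-0.02,0,0.22,0,-0.19],[0,-0.02,0,0.22,0,-0.19],[0,-0.02,0,0.22,0,-0.19],[0,0,0,0,0,0]]
  ]
}}

```text
time_s: 16.6
position: [0.6375, -0.1186, 0.1418]
tool_rot: [[0.643, 0.106, 0.758], [0.063, -0.994, 0.085], [0.763, -0.006, -0.646]]
ft_force: [0.1, -1.4, -1.0]
grip_width: 0.0561
```

```bash
python3 place.py
```

```text
0.82 [179.8, 189.7, 366.0, 381.7]
disk n 24149 axis tool [-0.7587  0.007   0.6514] bottom tool [ 0.0276  0.0007 -0.0505] rad 29.793031692504883 centre tool [-0.0012  0.001  -0.0257] axis world [ 0.0068 -0.0001 -1.    ]
q [-32.2802  26.7734 102.4057  75.3684  29.5049 -10.1575] t 16.6 p [ 0.6375 -0.1186  0.1418]
[[ 0.6432  0.1055  0.7584]
 [ 0.0635 -0.9944  0.0846]
 [ 0.7631 -0.0062 -0.6463]]
centre world [ 0.6173 -0.1218  0.1574] up in tool [ 0.7631 -0.0062 -0.6463]
to peg (tool units) [-0.0281 -0.0124 -0.0331] world [-0.0018  0.0003  0.    ]
```

Call:
{"fn": "jog_arm", "kwargs": {
  "plan": [
    [[-0.02,0,-0.02,0,0,0],[-0.15,0,0.13,0,0,0],[-0.15,0,0.13,0,0,0],[-0.15,0,0.13,0,0,0],[-0.15,0,0.13,0,0,0],[0,0,0,0,0,0]]
  ]
}}

```text
time_s: 17.3
position: [0.6362, -0.1172, 0.1082]
tool_rot: [[0.645, 0.106, 0.757], [0.062, -0.994, 0.086], [0.762, -0.008, -0.647]]
ft_force: [-0.2, 0.2, -0.3]
grip_width: 0.0559
```

Call:
{"fn": "jog_arm", "kwargs": {
  "plan": [
    [[-0.15,0,0.13,0,0,0],[-0.15,0,0.13,0,0,0],[-0.15,0,0.13,0,0,0],[0,0,0,0,0,0]]
  ]
}}

```text
time_s: 17.7
position: [0.6366, -0.1171, 0.0848]
tool_rot: [[0.644, 0.106, 0.758], [0.062, -0.994, 0.086], [0.762, -0.008, -0.647]]
ft_force: [-0.4, 0.1, -0.6]
grip_width: 0.0558
```

```bash
python3 place.py;python3 -c "
from h import *
im,d,c=grab('scene');a=im[130:290,160:360]
cv2.imwrite('pics/s4.png',cv2.cvtColor(cv2.resize(a,None,fx=4,fy=4,interpolation=cv2.INTER_CUBIC)[:600],cv2.COLOR_RGB2BGR))"
```

```text
0.57 [180.9, 192.7, 367.1, 382.1]
disk n 24349 axis tool [-0.7595  0.0032  0.6505] bottom tool [ 0.0277  0.     -0.0504] rad 29.506765365600586 centre tool [-0.0011  0.0001 -0.0257] axis world [ 0.0041  0.0052 -1.    ]
q [-32.2039  32.7867 105.4271  91.533   28.4606 -28.5203] t 17.7 p [ 0.6366 -0.1171  0.0848]
[[ 0.6441  0.1059  0.7576]
 [ 0.0625 -0.9943  0.0858]
 [ 0.7624 -0.0079 -0.647 ]]
centre world [ 0.6164 -0.1195  0.1006] up in tool [ 0.7624 -0.0079 -0.647 ]
to peg (tool units) [-0.0181  0.0464 -0.0219] world [-0.0009 -0.002   0.    ]
```

View pics/s4.png

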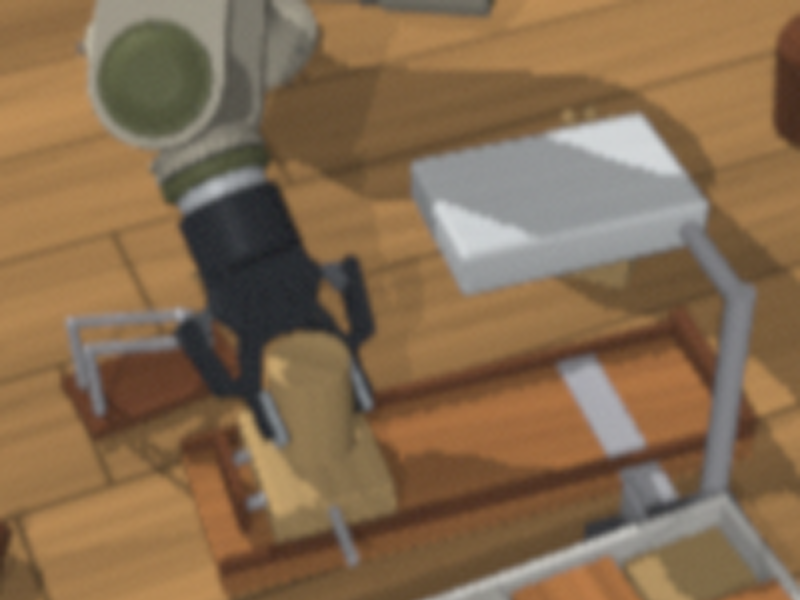

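The beaker is over the peg at about (310,400) in the zoom, and there is no force yet. I'll take the last few mm slowly.

Call:
{"fn": "jog_arm", "kwargs": {
  "plan": [
    [[-0.04,0.02,0.03,0,0,0],[-0.04,0.02,0.03,0,0,0],[-0.04,0,0.03,0,0,0],[0,0,0,0,0,0],[0,0,0,0,0,0]]
  ]
}}

```text
time_s: 18.35
position: [0.6366, -0.119, 0.0792]
tool_rot: [[0.643, 0.106, 0.758], [0.063, -0.994, 0.086], [0.763, -0.007, -0.646]]
ft_force: [-0.5, -0.1, -1.0]
grip_width: 0.0555
```

Call:
{"fn": "jog_arm", "kwargs": {
  "plan": [
    [[-0.03,0,0.03,0,0,0],[0,0,0,0,0,0]]
  ]
}}

```text
time_s: 18.55
position: [0.6367, -0.1189, 0.0774]
tool_rot: [[0.643, 0.106, 0.758], [0.063, -0.994, 0.086], [0.763, -0.007, -0.646]]
ft_force: [-0.5, 0.1, 0.3]
grip_width: 0.0556
```

Call:
{"fn": "jog_arm", "kwargs": {
  "plan": [
    [[-0.03,0,0.02,0,0,0],[0,0,0,0,0,0]]
  ]
}}

```text
time_s: 18.75
position: [0.637, -0.1189, 0.0769]
tool_rot: [[0.642, 0.106, 0.76], [0.063, -0.994, 0.086], [0.764, -0.007, -0.645]]
ft_force: [-0.1, 1.2, 5.0]
grip_width: 0.0557
```

Call:
{"fn": "jog_arm", "kwargs": {
  "plan": [
    [[-0.03,0,0.02,0,0,0],[0,0,0,0,0,0]]
  ]
}}

```text
time_s: 18.95
position: [0.6372, -0.1188, 0.0768]
tool_rot: [[0.64, 0.107, 0.761], [0.064, -0.994, 0.086], [0.766, -0.006, -0.643]]
ft_force: [-5.1, 3.1, 14.9]
grip_width: 0.0556
```

Seated: contact came at the expected height. I'll ease off and open.

Call:
{"fn": "jog_arm", "kwargs": {
  "plan": [
    [[0.03,0,-0.02,0,0,0],[0.01,0,-0.01,0,0,0],[0,0,0,0,0,0]]
  ]
}}

```text
time_s: 19.25
position: [0.6368, -0.119, 0.0769]
tool_rot: [[0.643, 0.106, 0.759], [0.063, -0.994, 0.085], [0.764, -0.007, -0.646]]
ft_force: [0.2, 0.1, 2.3]
grip_width: 0.0558
```

Call:
{"fn": "jog_arm", "kwargs": {
  "plan": [
    [[0,0,0,0,0,0],[0,0,0,0,0,0],[0,0,0,0,0,0],[0,0,0,0,0,0],[0,0,0,0,0,0]]
  ],
  "grip": 1
}}

```text
time_s: 19.75
position: [0.6365, -0.119, 0.0767]
tool_rot: [[0.643, 0.106, 0.758], [0.063, -0.994, 0.085], [0.763, -0.007, -0.646]]
ft_force: [0.4, -0.0, 0.2]
grip_width: 0.0851
```

```bash
python3 place.py; python3 -c "
from h import *
grab('wrist','w5.png')"
```

```text
0.76 [180.4, 192.6, 363.8, 380.0]
disk n 24061 axis tool [-0.7631  0.0067  0.6462] bottom tool [ 0.028  -0.0004 -0.0504] rad 29.70705223083496 centre tool [-0.001  -0.0002 -0.0258] axis world [-0.0001  0.0005 -1.    ]
q [-32.4106  33.7572 105.7196  93.8158  28.6638 -31.297 ] t 19.75 p [ 0.6365 -0.119   0.0767]
[[ 0.6432  0.1059  0.7583]
 [ 0.063  -0.9943  0.0855]
 [ 0.7631 -0.0072 -0.6462]]
centre world [ 0.6163 -0.1211  0.0926] up in tool [ 0.7631 -0.0072 -0.6462]
to peg (tool units) [-0.0131  0.0084 -0.0155] world [-0.0008 -0.0004  0.    ]
```

View pics/w5.png

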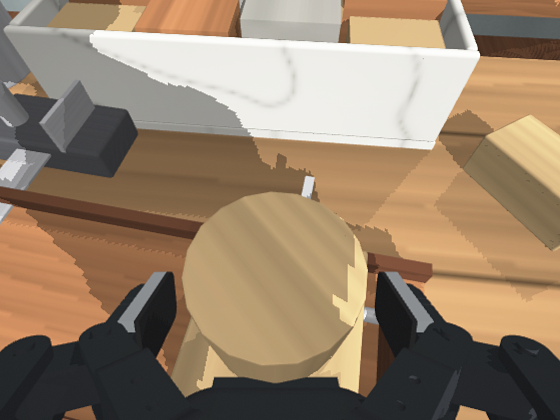

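The beaker stands with its axis vertical and clear of the fingers. In the wrist view its disk is at (273,280), the pointer at (308,187) and the blade at (70,118). I'll retreat along the tool, then re-orient for pushing.

Call:
{"fn": "jog_arm", "kwargs": {
  "plan": [
    [[0,0,-0.4,0,0,0],[0,0,-0.6,0,0,0],[0,0,-0.8,0,0,0],[0,0,-0.8,0,0,0],[0,0,-0.6,0,0,0],[0.6,0.4,-0.5,0,0,0],[0.6,0.4,-0.5,0,0,0],[0.6,0.4,-0.5,0,0,0],[0.6,0.4,-0.5,0,0,0],[0,0,0,0,0,0]]
  ]
}}

```text
time_s: 20.9
position: [0.5482, -0.1967, 0.2883]
tool_rot: [[0.639, 0.104, 0.762], [0.067, -0.995, 0.08], [0.766, -0.001, -0.642]]
ft_force: [-0.1, -0.8, -1.0]
grip_width: 0.0855
```

Call:
{"fn": "jog_arm", "kwargs": {
  "plan": [
    [[0,0,0,0,-0.83,0],[0,0,0,0,-0.83,0],[0,0,0,0,-0.83,0],[0,0,0,0,-0.83,0],[0,0,0,0,-0.83,0],[0,0,0,0,-0.83,0],[0,0,0,0,-0.83,0],[0,0,0,0,0,0.7],[0,0,0,0,0,0.7],[0,0,0,0,0,0]]
  ],
  "grip": -1
}}

```text
time_s: 21.9
position: [0.5473, -0.1936, 0.2828]
tool_rot: [[0.995, -0.103, -0.006], [-0.103, -0.995, 0.008], [-0.006, -0.008, -1.0]]
ft_force: [0.0, 0.0, 0.6]
grip_width: -0.0001
```

```bash
cat > st.py <<'E'
from geo import *
np.set_printoptions(precision=4,suppress=True)
s=env.observe();R=np.array(s['tool_rot']);p=np.array(s['position']);print('t',s['time_s'],'q',s['q'],'p',p,'S,T',p[:2]@u,p[:2]@w,'F',s['ft_force'],s['grip_width']);print(R)
E
python3 st.py; python3 -c "
from h import *
grab('scene','s6.png')"
```

```text
t 21.9 q [-31.2746  23.5294  63.1137   0.2479  93.8807  64.6539] p [ 0.5473 -0.1936  0.2828] S,T -0.13636560967046527 0.5642993806085475 F [0.0328 0.0138 0.6305] -9.893477040525085e-05
[[ 0.9947 -0.103  -0.0056]
 [-0.103  -0.9946  0.0084]
 [-0.0064 -0.0078 -0.9999]]
```

View pics/s6.png

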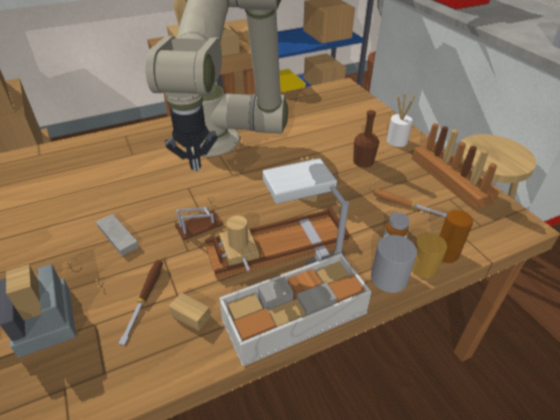

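Call:
{"fn": "jog_arm", "kwargs": {
  "plan": [
    [[0,0,0,0.78,0,0],[0,0,0,0.78,0,0],[0,0,0,0.78,0,0],[0,0,0,0.78,0,0],[0,0,0,0.78,0,0],[0,0,0,0.78,0,0],[0,0,0,0,0,0]]
  ]
}}

```text
time_s: 22.65
position: [0.5467, -0.1958, 0.2816]
tool_rot: [[0.994, -0.084, 0.063], [-0.105, -0.752, 0.651], [-0.007, -0.654, -0.757]]
ft_force: [-0.4, -0.4, -1.1]
grip_width: -0.0001
```

Call:
{"fn": "jog_arm", "kwargs": {
  "plan": [
    [[0.3,0.61,0.53,0,0,0],[0.3,0.61,0.53,0,0,0],[0.3,0.61,0.53,0,0,0],[0.3,0.61,0.53,0,0,0],[0.3,0.61,0.53,0,0,0],[0,0,0,0,0,0]]
  ]
}}

```text
time_s: 23.25
position: [0.6035, -0.2229, 0.1199]
tool_rot: [[0.995, -0.083, 0.059], [-0.101, -0.754, 0.649], [-0.009, -0.651, -0.759]]
ft_force: [-0.3, -0.2, -0.5]
grip_width: 0.0003
```

```bash
cat > meas.py <<'E'
from geo import *
import sys
np.set_printoptions(precision=4,suppress=True)
for n in sys.argv[1:]:
    im,d,c=grab(n);W=cloud(d,c);X,Y,Z=W[...,0],W[...,1],W[...,2];S=W[...,:2]@u;T=W[...,:2]@w
    m=(Z>.040)&(Z<.056)&(T>.69)&(T<.7225)&(S>-.12)&(S<.17)
    # pointer: exclude blade (T>.725)
    print(n,'pointer n',m.sum(),'S med',np.median(S[m]) if m.any() else None,'span',np.percentile(S[m],[5,95]) if m.any() else None)
    m=(Z>.040)&(Z<.056)&(T>.73)&(T<.765)&(S>.12)&(S<.15)
    print('  blade n',m.sum(),np.median(S[m]) if m.any() else None,np.percentile(S[m],[5,95]) if m.any() else None)
    m=(Z>.122)&(Z<.140)&(T>.58)&(T<.67)&(S>-.12)&(S<.2)
    if m.sum()>20:
        p=W[m];a=(np.percentile(p,1,axis=0)+np.percentile(p,99,axis=0))/2;print('  beaker top',m.sum(),a,'S,T',a[:2]@u,a[:2]@w)
E
python3 st.py; python3 meas.py top scene
```

```text
t 23.25 q [-43.1212  45.6216  59.4069  31.5497 100.9501  51.6894] p [ 0.6035 -0.2229  0.1199] S,T -0.15972345869625695 0.6231999215992821 F [-0.2717 -0.1554 -0.5067] 0.00025996237215480814
[[ 0.9948 -0.0826  0.0589]
 [-0.101  -0.7543  0.6487]
 [-0.0092 -0.6513 -0.7588]]
top pointer n 22 S med -0.05590173876755594 span [-0.0589 -0.0531]
  blade n 10 0.1372780972993302 [0.1353 0.1391]
  beaker top 277 [ 0.6163 -0.119   0.1306] S,T -0.055036848982044785 0.6252278132415972
scene pointer n 24 S med -0.059179222655516464 span [-0.0618 -0.056 ]
  blade n 21 0.13280788477547192 [0.1322 0.1339]
  beaker top 277 [ 0.6183 -0.1219  0.1292] S,T -0.057669500369121045 0.6275644590208487
```

Call:
{"fn": "jog_arm", "kwargs": {
  "plan": [
    [[0,0.46,0.53,0,0,0],[0,0.46,0.53,0,0,0],[0,0.45,0.53,0,0,0],[0,0,0,0,0,0]]
  ]
}}

```text
time_s: 23.75
position: [0.6026, -0.2235, 0.0392]
tool_rot: [[0.995, -0.082, 0.062], [-0.103, -0.755, 0.648], [-0.007, -0.651, -0.759]]
ft_force: [-0.3, 0.1, -0.0]
grip_width: -0.0001
```

```bash
python3 st.py; python3 -c "
from h import *
im,d,c=grab('scene');a=im[130:280,160:360]
cv2.imwrite('pics/s7.png',cv2.cvtColor(cv2.resize(a,None,fx=4,fy=4,interpolation=cv2.INTER_CUBIC),cv2.COLOR_RGB2BGR))
grab('wrist','w7.png')"
```

```text
t 23.75 q [-43.2395  50.6711  63.1352  31.0214  93.3603  46.9897] p [ 0.6026 -0.2235  0.0392] S,T -0.1603884091086326 0.6223772317217049 F [-0.3155  0.1368 -0.0019] -0.00010516908941561271
[[ 0.9947 -0.0822  0.0618]
 [-0.1026 -0.7546  0.6481]
 [-0.0066 -0.651  -0.7591]]
```

View pics/s7.png

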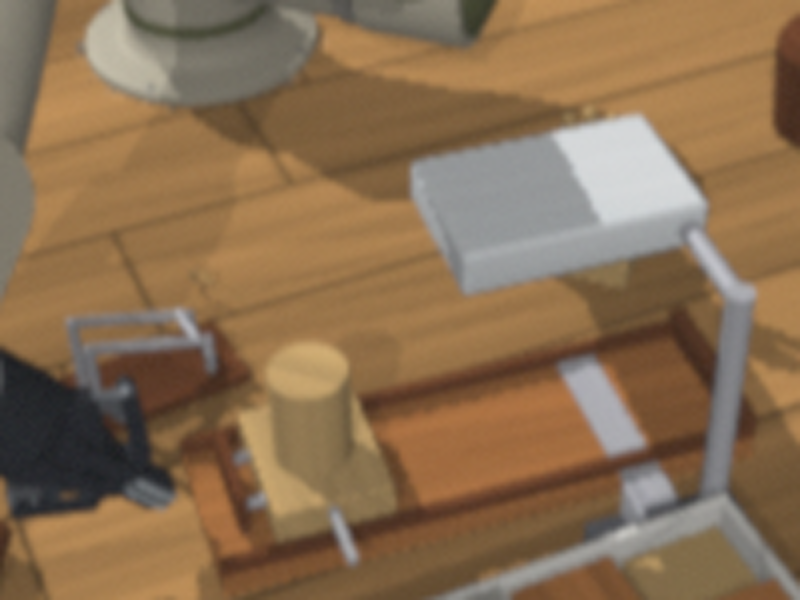

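View pics/w7.png

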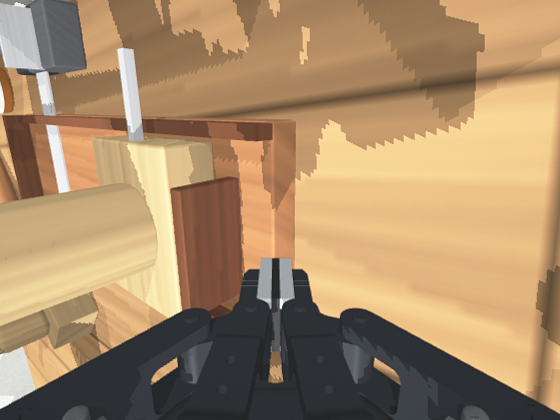

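The wrist view shows the fingertips at (275,270), the buffer plate at (207,245), the pointer at (130,95) and the index blade at top left. I'll start the gentle push.

Call:
{"fn": "jog_arm", "kwargs": {
  "plan": [
    [[0,-0.1,0.08,0,0,0],[0,-0.1,0.08,0,0,0],[0,-0.1,0.08,0,0,0],[0,-0.1,0.08,0,0,0],[0,-0.1,0.08,0,0,0],[0,-0.1,0.08,0,0,0],[0,0,0,0,0,0]]
  ]
}}

```text
time_s: 24.55
position: [0.6066, -0.1929, 0.0409]
tool_rot: [[0.995, -0.081, 0.063], [-0.103, -0.755, 0.648], [-0.005, -0.651, -0.759]]
ft_force: [0.5, 0.1, -0.5]
grip_width: 0.0003
```

Call:
{"fn": "jog_arm", "kwargs": {
  "plan": [
    [[0,-0.1,0.08,0,0,0],[0,-0.1,0.08,0,0,0],[0,-0.1,0.08,0,0,0],[0,0,0,0,0,0]]
  ]
}}

```text
time_s: 24.95
position: [0.6082, -0.1791, 0.0412]
tool_rot: [[0.995, -0.082, 0.064], [-0.104, -0.757, 0.645], [-0.004, -0.648, -0.761]]
ft_force: [-1.5, -8.5, -0.1]
grip_width: 0.0004
```

```bash
python3 st.py; python3 meas.py scene;  python3 -c "
from h import *
grab('wrist','w8.png')"
```

```text
t 24.95 q [-40.141   48.8708  67.092   32.3191  89.7993  48.2245] p [ 0.6082 -0.1791  0.0412] S,T -0.11564020906131997 0.6233877240619062 F [-1.4914 -8.5144 -0.1296] 0.00040598122586834733
[[ 0.9946 -0.082   0.0642]
 [-0.1041 -0.7569  0.6452]
 [-0.0043 -0.6484 -0.7613]]
scene pointer n 24 S med -0.05898749754587504 span [-0.0617 -0.0562]
  blade n 20 0.13321021110505224 [0.132  0.1361]
  beaker top 279 [ 0.6186 -0.1221  0.1287] S,T -0.05784966935869572 0.6279096498179472
```

View pics/w8.png

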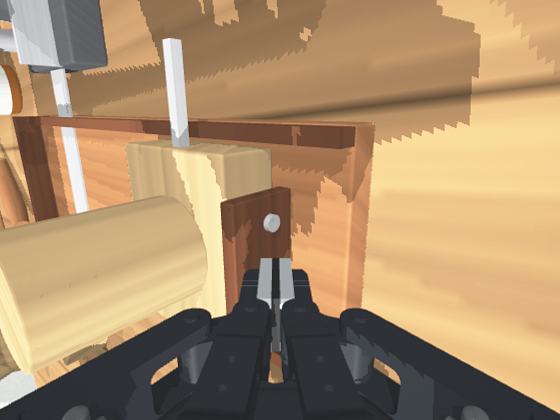

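Contact with the buffer is 8.5 N and the plate has yielded. The carriage has not moved yet, so I'll continue.

Call:
{"fn": "jog_arm", "kwargs": {
  "plan": [
    [[0,-0.1,0.085,0,0,0],[0,-0.1,0.085,0,0,0],[0,-0.1,0.085,0,0,0],[0,-0.1,0.085,0,0,0],[0,-0.1,0.085,0,0,0],[0,-0.1,0.085,0,0,0],[0,-0.1,0.085,0,0,0],[0,-0.1,0.085,0,0,0],[0,-0.1,0.085,0,0,0],[0,-0.1,0.085,0,0,0]]
  ]
}}

```text
time_s: 26.05
position: [0.6134, -0.1276, 0.0412]
tool_rot: [[0.994, -0.083, 0.064], [-0.105, -0.757, 0.645], [-0.005, -0.648, -0.762]]
ft_force: [-3.0, -9.9, -0.5]
grip_width: 0.0001
```

Call:
{"fn": "jog_arm", "kwargs": {
  "plan": [
    [[0,-0.1,0.085,0,0,0],[0,-0.1,0.085,0,0,0],[0,-0.1,0.085,0,0,0],[0,-0.1,0.085,0,0,0],[0,-0.1,0.085,0,0,0],[0,-0.1,0.085,0,0,0],[0,-0.1,0.085,0,0,0],[0,-0.1,0.085,0,0,0],[0,-0.1,0.085,0,0,0],[0,-0.1,0.085,0,0,0]]
  ]
}}

```text
time_s: 27.05
position: [0.6187, -0.0752, 0.0412]
tool_rot: [[0.995, -0.083, 0.064], [-0.104, -0.757, 0.645], [-0.005, -0.648, -0.761]]
ft_force: [-4.2, -8.1, -2.5]
grip_width: -0.0001
```

```bash
python3 st.py; python3 meas.py scene top;  python3 -c "
from h import *
grab('wrist','w9.png')
im,d,c=grab('scene');a=im[130:280,160:360]
cv2.imwrite('pics/s9.png',cv2.cvtColor(cv2.resize(a,None,fx=4,fy=4,interpolation=cv2.INTER_CUBIC),cv2.COLOR_RGB2BGR))
"
```

```text
t 27.05 q [-32.2701  46.0592  74.1436  35.7714  82.4188  51.6603] p [ 0.6187 -0.0752  0.0412] S,T -0.011238760979682407 0.6231325048397545 F [-4.1815 -8.0605 -2.4998] -5.828340503838204e-05
[[ 0.9945 -0.0828  0.0637]
 [-0.1043 -0.757   0.6451]
 [-0.0052 -0.6482 -0.7615]]
scene pointer n 26 S med 0.04297270943089787 span [0.0413 0.0468]
  blade n 20 0.13289438466383272 [0.1318 0.135 ]
  beaker top 385 [ 0.6285 -0.0888  0.131 ] S,T -0.023742295464812508 0.634342749951361
top pointer n 8 S med 0.048931392478680585 span [0.0461 0.0518]
  blade n 10 0.13643318714390404 [0.135  0.1387]
  beaker top 80 [ 0.617  -0.0817  0.131 ] S,T -0.017872916103707767 0.6221800350980705
```

View pics/w9.png

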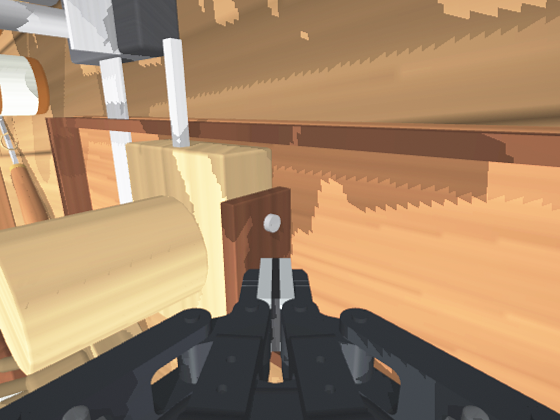

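View pics/s9.png

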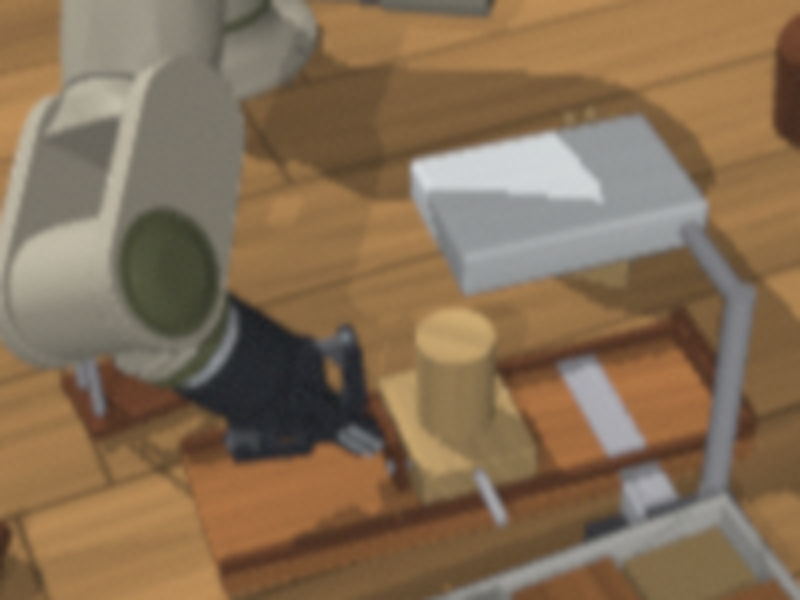

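The pointer has moved about 102 mm, the beaker is steady, and about 91 mm remain. I'll push another ~52 mm and measure again.

Call:
{"fn": "jog_arm", "kwargs": {
  "plan": [
    [[0,-0.1,0.085,0,0,0],[0,-0.1,0.085,0,0,0],[0,-0.1,0.085,0,0,0],[0,-0.1,0.085,0,0,0],[0,-0.1,0.085,0,0,0],[0,-0.1,0.085,0,0,0],[0,-0.1,0.085,0,0,0],[0,-0.1,0.085,0,0,0],[0,-0.1,0.085,0,0,0],[0,-0.1,0.085,0,0,0]]
  ]
}}

```text
time_s: 28.25
position: [0.6239, -0.0229, 0.0413]
tool_rot: [[0.995, -0.083, 0.063], [-0.104, -0.757, 0.645], [-0.006, -0.648, -0.761]]
ft_force: [-3.5, -9.3, -2.7]
grip_width: -0.0002
```

Call:
{"fn": "jog_arm", "kwargs": {
  "plan": [
    [[0,-0.1,0.085,0,0,0],[0,-0.1,0.085,0,0,0],[0,-0.1,0.085,0,0,0],[0,0,0,0,0,0]]
  ]
}}

```text
time_s: 28.65
position: [0.6255, -0.0067, 0.0413]
tool_rot: [[0.995, -0.082, 0.063], [-0.103, -0.757, 0.646], [-0.006, -0.649, -0.761]]
ft_force: [-3.9, -6.8, -3.4]
grip_width: -0.0003
```

```bash
python3 st.py; python3 meas.py scene top wrist;  python3 -c "
from h import *
grab('wrist','w10.png')
im,d,c=grab('scene');a=im[130:280,160:360]
cv2.imwrite('pics/s10.png',cv2.cvtColor(cv2.resize(a,None,fx=4,fy=4,interpolation=cv2.INTER_CUBIC),cv2.COLOR_RGB2BGR))
"
```

```text
t 28.65 q [-26.5287  44.9349  77.0249  38.2258  78.13    54.5624] p [ 0.6255 -0.0067  0.0413] S,T 0.057678740600934135 0.6228695049754596 F [-3.9145 -6.7766 -3.4369] -0.0003137747185062339
[[ 0.9946 -0.0825  0.0625]
 [-0.1033 -0.7567  0.6456]
 [-0.006  -0.6486 -0.7611]]
scene pointer n 26 S med 0.1146018783938743 span [0.1117 0.1175]
  blade n 21 0.13289724836551128 [0.1322 0.1349]
  beaker top 369 [ 0.6363 -0.0227  0.1312] S,T 0.04281107592396184 0.6352583945042198
top pointer n 6 S med 0.11623378975421693 span [0.1154 0.1191]
  blade n 8 0.13675664910319532 [0.1349 0.1391]
  beaker top 33 [ 0.6188 -0.0509  0.1307] S,T 0.012941499339193805 0.6207684045983524
wrist pointer n 1286 S med 0.11245089208970742 span [0.1111 0.1173]
  blade n 1098 0.13312882175117927 [0.1321 0.1347]
  beaker top 10327 [0.638  0.0136 0.1307] S,T 0.07912191343455321 0.6332440774541025
```

View pics/w10.png

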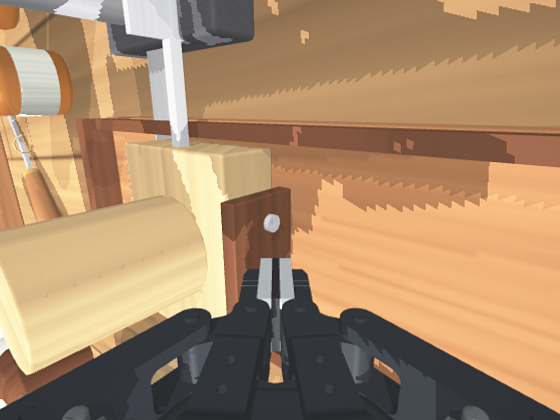

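View pics/s10.png

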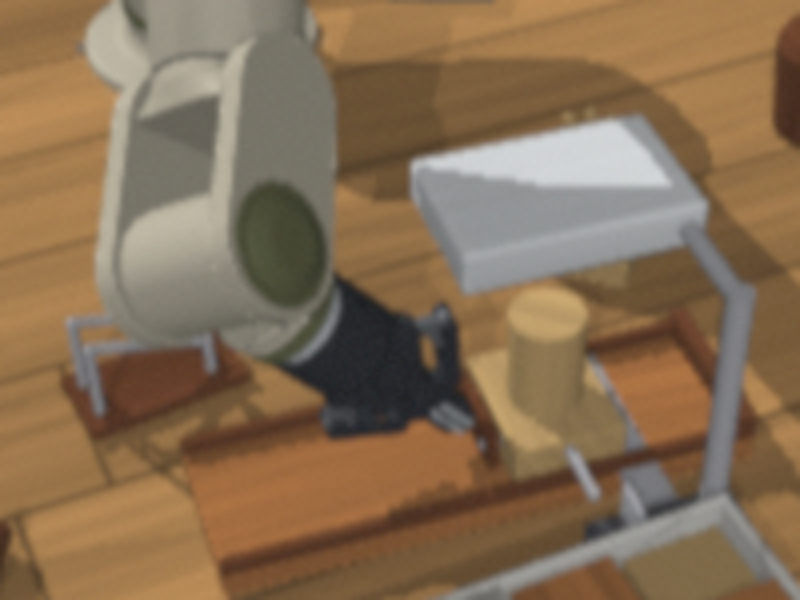

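About 20 mm remain by both the scene and wrist views. I'll advance ~13 mm, then measure precisely with the wrist camera.

Call:
{"fn": "jog_arm", "kwargs": {
  "plan": [
    [[0,-0.08,0.07,0,0,0],[0,-0.08,0.07,0,0,0],[0,-0.08,0.07,0,0,0],[0,0,0,0,0,0],[0,0,0,0,0,0]]
  ]
}}

```text
time_s: 29.4
position: [0.6268, 0.0057, 0.0412]
tool_rot: [[0.995, -0.083, 0.063], [-0.104, -0.757, 0.646], [-0.006, -0.649, -0.761]]
ft_force: [-3.7, -7.6, -1.6]
grip_width: -0.0001
```

```bash
cat > fine.py <<'E'
from geo import *
import sys
np.set_printoptions(precision=4,suppress=True,linewidth=150)
out=sys.argv[1]
import os
exec(open('st.py').read())
im,d,c=grab('wrist',out);W=cloud(d,c);Z=W[...,2];S=W[...,:2]@u;T=W[...,:2]@w
for nm,m in[('pointer top',(Z>.0485)&(Z<.053)&(T>.685)&(T<.722)&(S>.08)&(S<.16)),('pointer all',(Z>.040)&(Z<.053)&(T>.685)&(T<.722)&(S>.08)&(S<.16)),('blade',(Z>.03)&(Z<.07)&(T>.732)&(T<.765)&(S>.115)&(S<.155))]:
    x=S[m];print(nm,m.sum(),np.percentile(x,[1,5,25,50,75,95,99]) if len(x) else '', 'Z',np.percentile(Z[m],[1,99]) if len(x) else '','T',np.percentile(T[m],[1,99]))
h,e=np.histogram(S[m],np.arange(.125,.145,.001));print(h)
m=(Z>.034)&(Z<.053)&(T>.685)&(T<.722)&(S>.08)&(S<.16);h,e=np.histogram(S[m],np.arange(S[m].min(),S[m].min()+.012,.001));print(S[m].min(),h)
E
python3 fine.py w11.png; python3 meas.py scene; python3 -c "
import cv2;i=cv2.imread('pics/w11.png');cv2.imwrite('pics/w11z.png',cv2.resize(i[0:150,90:290],None,fx=4,fy=4,interpolation=cv2.INTER_NEAREST))"
```

```text
t 29.4 q [-25.4578  44.7925  77.4016  38.6852  77.3831  55.1461] p [0.6268 0.0057 0.0412] S,T 0.0700885133409558 0.6228885375716711 F [-3.7093 -7.6386 -1.5931] -9.19163107223462e-05
[[ 0.9946 -0.0826  0.0626]
 [-0.1035 -0.7565  0.6457]
 [-0.006  -0.6487 -0.761 ]]
pointer top 715 [0.1232 0.1238 0.1249 0.1267 0.1286 0.1301 0.1309] Z [0.0486 0.0503] T [0.6854 0.7216]
pointer all 1449 [0.1232 0.1237 0.1243 0.1249 0.1268 0.1297 0.1307] Z [0.0434 0.0502] T [0.6854 0.7216]
blade 1779 [0.1198 0.1318 0.1326 0.1331 0.1336 0.1354 0.1373] Z [0.0301 0.0568] T [0.732 0.747]
[  3   4   3   4   4   4  71 683 734 132  47  36  24   0   0   0   0   0   0]
0.1227840497687188 [102 559 321 109  99  98 101  46  14   0   0]
scene pointer n 26 S med 0.12695945304714595 span [0.1239 0.1294]
  blade n 23 0.13316862969801427 [0.1316 0.136 ]
  beaker top 375 [ 0.6373 -0.0114  0.131 ] S,T 0.05413752881322567 0.6350503393473564
```

View pics/w11z.png

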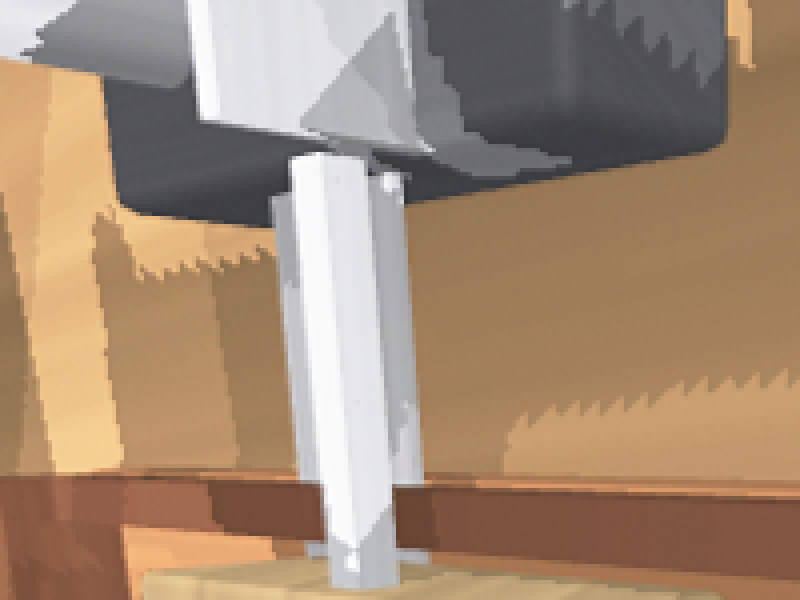

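The wrist depth puts the pointer centre at S≈0.1269 and the blade centre at ≈0.1349, so 8 mm remain; the scene camera agrees at 7.8. I'll advance ~6.8 mm.

Call:
{"fn": "jog_arm", "kwargs": {
  "plan": [
    [[0,-0.065,0.055,0,0,0],[0,-0.065,0.055,0,0,0],[0,0,0,0,0,0],[0,0,0,0,0,0],[0,0,0,0,0,0]]
  ]
}}

```text
time_s: 30.0
position: [0.6274, 0.0124, 0.0412]
tool_rot: [[0.995, -0.083, 0.063], [-0.104, -0.757, 0.646], [-0.006, -0.649, -0.761]]
ft_force: [-3.3, -7.9, -1.4]
grip_width: 0.0002
```

```bash
python3 fine.py w12.png; python3 meas.py scene scene; python3 -c "
import cv2;i=cv2.imread('pics/w12.png');cv2.imwrite('pics/w12z.png',cv2.resize(i[0:150,90:290],None,fx=4,fy=4,interpolation=cv2.INTER_NEAREST))"
```

```text
t 30.0 q [-24.8737  44.7198  77.5899  38.9219  76.986   55.4759] p [0.6274 0.0124 0.0412] S,T 0.07678573615375035 0.6228442022070557 F [-3.3096 -7.8839 -1.4386] 0.00024824190212331974
[[ 0.9946 -0.0828  0.0626]
 [-0.1036 -0.7565  0.6457]
 [-0.0061 -0.6487 -0.761 ]]
pointer top 723 [0.1297 0.1303 0.1313 0.1331 0.135  0.1365 0.1374] Z [0.0485 0.0503] T [0.6855 0.7218]
pointer all 1459 [0.1297 0.1301 0.1307 0.1313 0.1331 0.136  0.1372] Z [0.0432 0.0502] T [0.6854 0.7217]
blade 1686 [0.1214 0.1319 0.1327 0.1331 0.1336 0.135  0.137 ] Z [0.0301 0.0569] T [0.732  0.7459]
[  3   3   2   5   2   3  43 641 735 125  37  32  15   1   0   0   0   0   0]
0.12927167668160072 [137 577 287 107 104  93 100  42  12   0   0   0]
scene pointer n 25 S med 0.13246063499778124 span [0.1302 0.1367]
  blade n 23 0.13317808442746593 [0.1319 0.1366]
  beaker top 376 [ 0.637  -0.0038  0.131 ] S,T 0.061689512490399 0.6339934957037913
scene pointer n 25 S med 0.13310211497529384 span [0.1298 0.1362]
  blade n 18 0.13333238042926465 [0.1319 0.1365]
  beaker top 377 [ 0.6376 -0.0035  0.131 ] S,T 0.06210456567818081 0.6345413882787831
```

View pics/w12z.png

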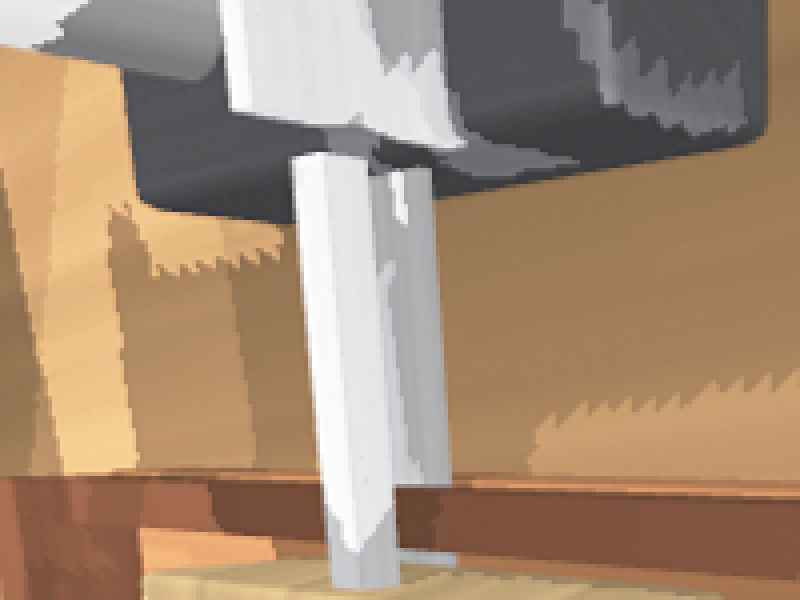

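```bash
cat > fit.py <<'E'
from geo import *
np.set_printoptions(precision=5,suppress=True,linewidth=150)
acc=[]
for k in range(3):
    im,d,c=grab('wrist');W=cloud(d,c);Z=W[...,2];S=W[...,:2]@u;T=W[...,:2]@w
    def fit(m,lab):
        s,t,z=S[m],T[m],Z[m];md=np.median(s);g=np.ones(len(s),bool)
        for _ in range(6):
            A=np.c_[np.ones(g.sum()),t[g]-.72,z[g]-.047];x=np.linalg.lstsq(A,s[g],rcond=None)[0]
            r=s-np.c_[np.ones(len(s)),t-.72,z-.047]@x;g=np.abs(r)<max(2.0*np.median(np.abs(r[g])),.0006)
        print(lab,g.sum(),'S@T.72,z.047',x[0],'slopes',x[1:],'rms',r[g].std());return x
    pm=(Z>.0445)&(Z<.0492)&(T>.685)&(T<.724)&(S>.10)&(S<.15)
    lo=np.percentile(S[pm],3);a=fit(pm&(S<lo+.0025),'ptr face')
    b=fit((Z>.034)&(Z<.055)&(T>.732)&(T<.75)&(S>.130)&(S<.1365),'blade face')
    tm=(Z>.049)&(Z<.052)&(T>.685)&(T<.724)&(S>.10)&(S<.15)
    # pointer top edges per T bin
    ed=[(np.percentile(S[tm&(T>q)&(T<q+.006)],[2,98])) for q in np.arange(.69,.72,.006)];print(np.array(ed).mean(1), np.mean(ed))
    acc.append((b[0]+.002)-(a[0]+.003))
    print('remaining by faces',acc[-1])
E
python3 fit.py
```

```text
ptr face 502 S@T.72,z.047 0.13092653394380357 slopes [ 0.00426 -0.00153] rms 0.00032669936347286797
blade face 786 S@T.72,z.047 0.13293977351430583 slopes [ 0.00618 -0.00844] rms 0.00033097364334572655
[0.13339 0.13324 0.13345 0.13352 0.13358 0.13351] 0.13344939334820838
remaining by faces 0.0010132395705022557
ptr face 537 S@T.72,z.047 0.13104073650654285 slopes [0.00484 0.04713] rms 0.00032303321734755507
blade face 810 S@T.72,z.047 0.13277635996899625 slopes [ 0.01048 -0.01125] rms 0.0003226697057227948
[0.13353 0.13348 0.1334  0.13346 0.13346 0.13334] 0.13344652726598139
remaining by faces 0.0007356234624533997
ptr face 517 S@T.72,z.047 0.13089555410335568 slopes [ 0.0028  -0.00271] rms 0.0003300941263409184
blade face 780 S@T.72,z.047 0.1328530023586264 slopes [0.01268 0.00324] rms 0.00031490758750563134
[0.1335  0.1334  0.13355 0.13336 0.13345 0.13355] 0.1334674011122796
remaining by faces 0.0009574482552707209
```

About 0.9–1.4 mm remain by plane fits. I'll make one last nudge of ~0.8 mm.

Call:
{"fn": "jog_arm", "kwargs": {
  "plan": [
    [[0,-0.015,0.013,0,0,0],[0,0,0,0,0,0],[0,0,0,0,0,0],[0,0,0,0,0,0]]
  ]
}}

```text
time_s: 30.7
position: [0.6275, 0.0131, 0.0412]
tool_rot: [[0.995, -0.083, 0.063], [-0.104, -0.757, 0.646], [-0.006, -0.649, -0.761]]
ft_force: [-4.6, -8.6, -1.9]
grip_width: -0.0002
```

```bash
python3 fit.py
```

```text
ptr face 520 S@T.72,z.047 0.13092314679165376 slopes [0.00218 0.01227] rms 0.0003205380804897795
blade face 771 S@T.72,z.047 0.13302088886391525 slopes [ 0.00225 -0.00447] rms 0.00032968266081399183
[0.13334 0.1334  0.13338 0.1336  0.13339 0.13357] 0.1334479794608953
remaining by faces 0.0010977420722614872
ptr face 504 S@T.72,z.047 0.13095637343441505 slopes [0.00303 0.01257] rms 0.0003188843817276944
blade face 825 S@T.72,z.047 0.13303673211904143 slopes [0.00525 0.01491] rms 0.00031922682721086625
[0.13333 0.13304 0.13343 0.13348 0.13357 0.13351] 0.1333927341476368
remaining by faces 0.0010803586846263868
ptr face 523 S@T.72,z.047 0.13098967448567453 slopes [ 0.00786 -0.01766] rms 0.00032076153099408494
blade face 795 S@T.72,z.047 0.132755916236794 slopes [0.01989 0.0001 ] rms 0.00031559943677206064
[0.1334  0.13347 0.13343 0.1336  0.13361 0.13352] 0.13350380000545123
remaining by faces 0.000766241751119473
```

Call:
{"fn": "jog_arm", "kwargs": {
  "plan": [
    [[0,-0.015,0.013,0,0,0],[0,0,0,0,0,0],[0,0,0,0,0,0],[0,0,0,0,0,0]]
  ]
}}

```text
time_s: 31.25
position: [0.6276, 0.0138, 0.0412]
tool_rot: [[0.995, -0.083, 0.063], [-0.104, -0.757, 0.646], [-0.006, -0.649, -0.761]]
ft_force: [-4.0, -8.2, -1.2]
grip_width: -0.0001
```

```bash
python3 fit.py
```

```text
ptr face 533 S@T.72,z.047 0.13173914719519883 slopes [ 0.00189 -0.02083] rms 0.0003196629613061672
blade face 805 S@T.72,z.047 0.13315336693687388 slopes [-0.00757  0.00192] rms 0.0003140371188071025
[0.13434 0.13419 0.13408 0.13427 0.13447 0.13424] 0.13426541975237086
remaining by faces 0.00041421974167504816
ptr face 528 S@T.72,z.047 0.13179010658694046 slopes [0.00669 0.023  ] rms 0.00031514827111583856
blade face 795 S@T.72,z.047 0.13320332037632762 slopes [-0.00702  0.0124 ] rms 0.0003200966553519283
[0.13422 0.13424 0.13427 0.13433 0.13419 0.13415] 0.1342323216260968
remaining by faces 0.00041321378938716236
ptr face 525 S@T.72,z.047 0.13176332100159843 slopes [0.00241 0.01143] rms 0.0003359426986914734
blade face 779 S@T.72,z.047 0.1326763266162738 slopes [0.02277 0.00307] rms 0.0003200355189201904
[0.13426 0.13429 0.13406 0.13434 0.13432 0.13435] 0.1342714279812419
remaining by faces -8.699438532464021e-05
```

The pointer is 0–0.5 mm short of the blade, which is at the mark without overshoot. I'll back off slowly.

Call:
{"fn": "jog_arm", "kwargs": {
  "plan": [
    [[0,0.06,-0.05,0,0,0],[0,0.06,-0.05,0,0,0],[0,0.06,-0.05,0,0,0],[0,0.06,-0.05,0,0,0],[0,0.1,-0.085,0,0,0],[0,0.2,-0.17,0,0,0],[0,0.4,-0.34,0,0,0],[0,0.6,-0.51,0,0,0],[0,0.6,-0.51,0,0,0],[0,0,0,0,0,0]]
  ]
}}

```text
time_s: 32.4
position: [0.6169, -0.101, 0.0413]
tool_rot: [[0.994, -0.084, 0.068], [-0.108, -0.756, 0.646], [-0.003, -0.65, -0.76]]
ft_force: [0.3, 0.1, 0.4]
grip_width: -0.0
```

Call:
{"fn": "jog_arm", "kwargs": {
  "plan": [
    [[0,0.6,-0.51,0,0,0],[0,0,-0.8,0,0,0],[0,0,-0.8,0,0,0],[0,0,-0.8,0,0,0],[0,0,0,0,0,0]]
  ]
}}

```text
time_s: 32.9
position: [0.6081, -0.193, 0.1172]
tool_rot: [[0.994, -0.08, 0.069], [-0.106, -0.758, 0.644], [0.001, -0.648, -0.762]]
ft_force: [-0.5, 1.8, -0.3]
grip_width: 0.0001
```

```bash
python3 st.py; python3 meas.py scene top;python3 fit.py; python3 -c "
from h import *
im,d,c=grab('scene');a=im[130:280,160:360]
cv2.imwrite('pics/s13.png',cv2.cvtColor(cv2.resize(a,None,fx=4,fy=4,interpolation=cv2.INTER_CUBIC),cv2.COLOR_RGB2BGR))
grab('wrist','w13.png')"
```

```text
t 32.9 q [-41.0951  44.3268  62.6559  32.3949  97.6112  52.177 ] p [ 0.6081 -0.193   0.1172] S,T -0.12949586724982984 0.6247167368004924 F [-0.4779  1.8016 -0.3075] 8.102882358807767e-05
[[ 0.9944 -0.08    0.0694]
 [-0.1059 -0.7575  0.6441]
 [ 0.001  -0.6479 -0.7618]]
scene pointer n 26 S med 0.1334119881798892 span [0.131  0.1372]
  blade n 19 0.1328738450517104 [0.1322 0.1368]
  beaker top 251 [0.6378 0.0701 0.1291] S,T 0.13525629282397938 0.6272649361415538
top pointer n 8 S med 0.1366035930968077 span [0.1347 0.1387]
  blade n 7 0.1366968752636501 [0.1353 0.1383]
ptr face 109 S@T.72,z.047 0.13181495454281247 slopes [ 0.01469 -0.02483] rms 0.00030884338069601806
blade face 238 S@T.72,z.047 0.1323195025777709 slopes [ 0.02556 -0.00948] rms 0.00032285467560146287
[0.13394 0.13367 0.13422 0.13365 0.13414 0.13457] 0.13403221764475368
remaining by faces -0.0004954519650415823
ptr face 110 S@T.72,z.047 0.1316868323266729 slopes [ 0.00615 -0.09437] rms 0.000330277920711834
blade face 266 S@T.72,z.047 0.13297598858304446 slopes [ 0.00393 -0.00312] rms 0.0003677406791858094
[0.13409 0.13438 0.13331 0.13418 0.13437 0.13341] 0.1339569816809045
remaining by faces 0.0002891562563715755
ptr face 110 S@T.72,z.047 0.13138011474666303 slopes [-0.00628 -0.10355] rms 0.0003257152864738535
blade face 233 S@T.72,z.047 0.1329356006500571 slopes [-0.00229 -0.0103 ] rms 0.0003353158700930732
[0.13379 0.13363 0.13363 0.13452 0.13415 0.1343 ] 0.13400465145947807
remaining by faces 0.0005554859033940762
```

View pics/s13.png

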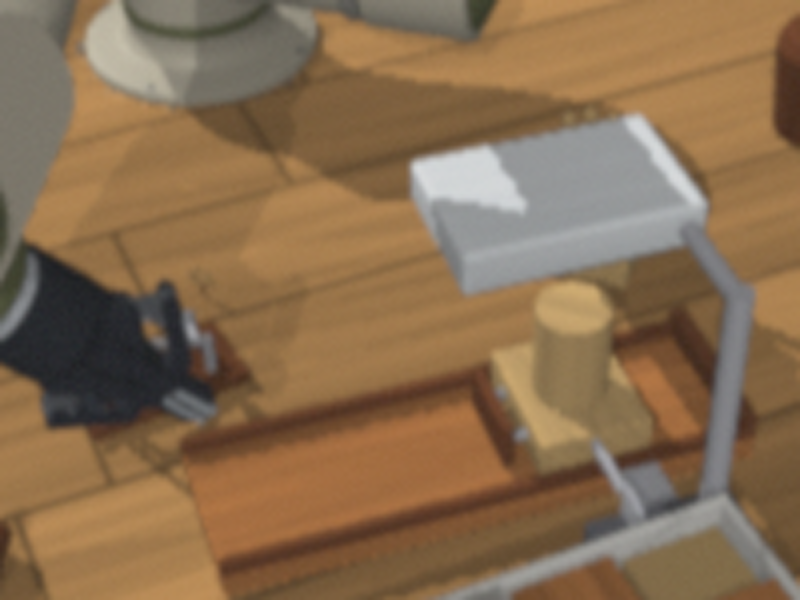

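View pics/w13.png

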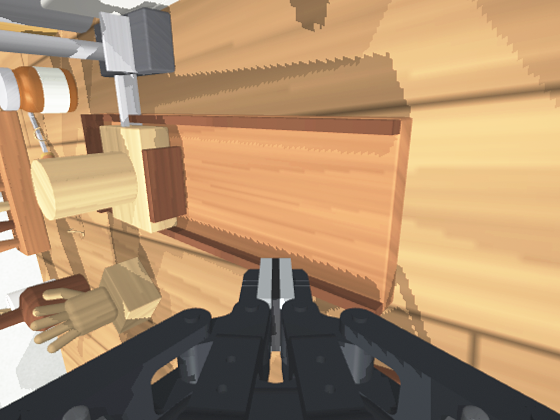

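The scene zoom shows the beaker upright on the carriage at (572,340). The pointer and blade are in one line at about (620,480). The arm is clear of everything, so I'm handing in.

```bash
python3 -c "
from rig import close_job
print(close_job())"
```

```text
the job is handed in; nothing more can be done
None
```

The beaker stands mouth down on the drying peg, and the carriage is at the lamp's index mark. I handed the job in at about 33 s of the 64 s allowed.

- **Beaker:** I gripped it across its sides on the cradle, re-gripping once a little deeper. I turned it mouth down and lowered it over the peg until the rim touched. Just after release its axis was vertical and its centre 92.6 mm above the bench, against the expected 93 mm. The last pictures show it still upright on the carriage.
- **Carriage:** I pushed only the buffer plate with the shut fingertips, at about 9–10 N, stopping to measure along the way. I then backed off slowly so the plate could spring back.

**Pointer against blade, at the end:**

| Check | Reading |
|---|---|
| Wrist camera, close up before backing off | 0.4, 0.4 and -0.1 mm left to go |
| Wrist camera, farther away after backing off | -0.5, 0.3 and 0.6 mm left to go (noisier) |
| Top camera | level to about 0.1 mm, few points |
| Scene camera | about level, coarse |

These checks agree to within about half a millimetre, but they disagree on the sign of the small remainder. I could not rule out an overshoot of a few tenths of a millimetre. I saw no contact with the other things on the bench, though I did not measure their positions again at the end.

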